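# Load a hinge pin into the drilling jig

### The job

Lift the steel hinge pin off its cedar rest and lay it in the V-groove of the drilling jig without dropping it, then push it gently along the groove, under the sprung hold-down and the drill bush, until you feel it bear on the end stop. The stop sets where the hole will come and is held only by the friction of its thumbscrew, so do not shove it out of its setting. Let go of the pin where it lies, up against the stop, and leave the other things on the bench where they are.

Things in the scene. Friction and masses are not known exactly. Their poses are not given: they have to be found in the camera images.
- pin_center (a point): Plain steel hinge pin, a round bar 20 mm in diameter and 140 mm long, both ends alike (flat, 17 mm across, with a 3 mm chamfer), about 0.35 kg (varies by a quarter). This point is the pin's centre, on its axis; its x axis runs along the pin. At the start it lies level in its rest, its axis 46 mm above the bench.
- pin_rest: Cedar rest that carries the pin at the start, fixed: a 120 x 56 x 10 mm board with two notched cleats, 14 mm thick, 52 mm wide, tops 40 mm above the bench, centred 48 mm either side of the middle along its x axis (the way the pin lies). Between the cleats there is free room down to the board. Origin: centre of the underside.
- jig: Drilling jig, fixed: plywood base (x -180 to 150 mm, 110 mm wide, 12 mm thick) with an aluminium V-block, x -165 to 65 mm, 44 mm wide, flat top 45 mm above the bench, 90 degree groove 8 mm deep along its middle. Origin: on the groove's centre line, at bench level; x axis along the groove from the open loading end to the stop; z up. Four knobs 27 mm high stand at x -150 and 85, y +-42 mm.
- groove_load (a point): Where the pin's centre should be when it is first laid in the groove: on the jig's x axis at x = -125 mm, 51 mm above the bench; axes as the jig's. 15 mm either way along the groove is fine. The pin's axis then lies 6 mm above the block's flat top, so whatever holds the pin must reach less than 6 mm below its axis. The pin's tail may overhang the block.
- hold_down (a point): Lowest point of the sprung steel hold-down finger (12 mm wide), on the groove's centre line at jig x = -22 mm, 59 mm above the bench, 2 mm below the top of a lying pin. Its tip, turned up as a lead-in, reaches to x = -42 mm, 75 mm high. It springs up as the pin is pushed under. The pin slides with about 2 to 5 N before it and 4 to 9 N under it, a few N more while lifting it; friction varies.
- drill_bush (a point): Top centre of the drill bush, 83 mm above the bench, on a fixed steel bridge that spans the groove from jig x = 16 to 50 mm (44 mm wide outside, 29 mm inside; its underside 67 mm above the bench). The pin passes under it.
- end_plate (a point): Top middle of the fixed end plate (60 mm wide, 12 mm thick, 70 mm high) at jig x = 131 mm, through which the end stop passes: a steel rod 12 mm in diameter on the groove's axis, its flat face looking back along the groove. The face may be set anywhere from jig x = 67 to 97 mm and is not measured: feel for it with the pin. The stop slips back if pressed with more than about 14 N.
- hoof_pick_center (a point): Curved steel hoof pick with a black grip, about 185 mm long and 12 mm high, lying on the bench between the robot and the jig; middle of its shank. Leave alone.
- egg_cup_center (a point): White ceramic egg cup, 48 mm in diameter, 59 mm high; its middle. Leave alone.
- hibiscus_jar_center (a point): Sealed glass jar of dried hibiscus, 64 mm in diameter, 91 mm high; its middle. Leave alone.
- clay_pot_center (a point): Small terracotta pot, 84 mm in diameter, 74 mm high; its middle. Leave alone.
- spanner_grip (a point): Steel spanner 150 mm long, lying flat on the bench; a point on its handle. Leave alone.
Not all that is in view belongs to the job. Of the things that look like the part that bears pin_center, the smallest one is meant.

How it is judged:
By the outcome, as a careful person would: the job done as asked, in the order asked, and still so for the second after the job is handed in, with the robot touching nothing.
It also fails if it takes over 54 s, if anything falls off the work surface, if the arm or the gripper's body presses on something with over 40 N, if the wrist force passes 120 N, or if a joint passes its speed limit or range.

### The arm

A 6-joint arm with a two-finger parallel gripper is mounted at the origin on the work surface. World frame = base frame: x ahead of the robot, y to its left, z up, the work surface at z = 0. Lengths are in m, angles in rad, forces in N, time in s.
With the tool pointing down it reaches from about 0.225 to 0.875 m from the base axis. Payload 3.4 kg.
Tool frame: the origin (TCP) lies midway between the tips of the shut fingers; the grasp point (between the pads) lies 19 mm behind it (grasp_offset is the distance from the TCP to the grasp point, in m); z points along the fingers, y is the line along which they close (so a half turn about z gives the same grasp; the last joint's range is limited). The gripper opens to 85 mm and grips with 20 to 120 N. Pads are 22 mm wide; open, the fingers measure 114 mm over their backs; the gripper's body (76 mm by 85 mm) begins 54 mm behind the grasp point. The pads swing forward as they close: fully open they stand 13 mm farther back than shut.
Start: joints at [1.106, 0.276, 1.505, -0, 1.361, -0.121], TCP at [0.194, 0.541, 0.231] pointing down, gripper open.
Joint ranges: [-2.89, 2.89], [-0.75, 2.08], [0.22, 2.7], [-1.18, 4.32], [0.11, 2.71], [-2.7, 2.7]. Speed limits (rad/s): [2.57, 2.57, 3.14, 3.14, 3.14, 3.14].

### API

Orientations are given as a unit quaternion [w, x, y, z].
In Python, from cell import * gives the robot as it stands.
- The arm moves only by the shell command python3 -m crank 'ROWS'. ROWS is JSON, a list of rows, each an object with "dr": the turn, a rotation vector about the tool's x, y, z normalised to -1 to 1, where 1 is 180 degrees, a list of three; "xyz": the shift along the tool's x, y, z normalised to -1 to 1, where 1 is 0.3 m, a list of three; "grip": the gripper command: -1 is fully open, 1 is shut, values between are in proportion. A call has 1 to 20 rows; each row is the pose to reach, as a shift and turn from the pose commanded when the call began, along the tool's axes at that moment, turning the shorter way round; what a row does not reach only later rows make up. A row lasts 1/10 s, in which the tool goes at most 50 mm and 8.59 degrees, less where a joint would pass 70% of its speed; a pose out of reach is approached as far as the arm can. A call with a number of a shift or a turn outside -1 to 1 is refused whole. A call with a gripper value outside its range is refused whole. The fingers move at their own pace and stop on an object; the grip force is fixed at half the most. Time passes only in rows, so rows that repeat a pose let the fingers close. It gives the time, the measured TCP pose, the force, the opening and the grip force at its end, in the units of the state.
- state(): the state, without advancing time (a new reading comes with each control period).
- get_image(name): name is "scene" or "top" or "wrist"; returns (picture, depth): 480x640x3 uint8, red, green, blue; 480x640 float32, m along the optical axis (not along the pixel's ray), 0 where there is no reading.
- camera_info(name): a dict with "fx", "fy", "cx", "cy" (pixels), "R" (3x3) and "t" (3): a world point X has camera coordinates R X + t. Camera axes: x right, y down, z forward; pixel columns grow to the right and rows downward; lengths in m; the calibration is good to about 2 mm. A picture is of the moment at which its call begins: read the wrist's pose just before it. camera_info takes no time and is no camera call; for the wrist camera it gives the pose at the moment of the call.
- hand_in(): hands the job in; it is judged then, once.
The state is a dict: "t": time; "joints": joint angles; "joint_velocities": joint speeds; "tau": joint torques, N m; "eef_pos": TCP position; "eef_rot": TCP orientation; "contact_force": force on the tool from outside, world axes, zero at the start; "moment": the same for the moment, N m; "finger_gap": finger opening in m; "finger_force": force on a finger pad.
Only numpy, scipy, OpenCV 4.12 (cv2) and the standard library are available. Lean on these libraries where they do the work, as an engineer would, in place of code of your own. Each camera call takes 0.05 s, during which the arm holds its last target. There are 200 camera calls.

## Working session

There is one attempt and no reset: what is moved stays moved. The work goes in short steps, Python scripts to look and compute and a shell command to move; the robot and the scene stay as the last step left them, time stands still between calls to the robot, and variables do not carry over. Pictures are saved under pics/ and viewed, at most 10 in all, crops included, and the job is handed in when it is done.

```bash
ls; mkdir -p pics
python3 - <<'E'
from cell import *
import cv2,numpy as np
s=state();print({k:np.round(v,3) for k,v in s.items()})
for n in ("top","scene"):
    p,d=get_image(n);cv2.imwrite(f"pics/{n}1.png",p[:,:,::-1]);np.savez(f"pics/{n}1.npz",p=p,d=d,**camera_info(n))
    print(n,camera_info(n))
E
```

```text
pics
{'t': np.float64(0.0), 'joints': array([ 1.106,  0.277,  1.506, -0.   ,  1.361, -0.121]), 'joint_velocities': array([ 0.001, -0.001,  0.001, -0.001, -0.   ,  0.002]), 'tau': array([ 1.0000e-03, -4.1677e+01, -2.4581e+01, -0.0000e+00,  1.1000e-02,
        0.0000e+00]), 'eef_pos': array([0.194, 0.541, 0.23 ]), 'eef_rot': array([-0.   ,  0.171,  0.985, -0.001]), 'contact_force': array([ 0.092,  0.449, -0.649]), 'moment': array([-0.004,  0.018, -0.008]), 'finger_force': np.float64(0.0), 'finger_gap': np.float64(0.085)}
top {'fx': 538.6435141146085, 'fy': 538.6435141146085, 'cx': 317.0565944922871, 'cy': 240.2833264280551, 'R': array([[ 0.02726862, -0.99962711, -0.00143706],
       [-0.98175079, -0.02651025, -0.18831516],
       [ 0.18820684,  0.00654593, -0.9821076 ]]), 't': array([-0.00981684,  0.46943078,  1.49312159])}
scene {'fx': 490.6357939485448, 'fy': 490.6357939485448, 'cx': 322.6478651491593, 'cy': 237.69277019565862, 'R': array([[ 0.63229762,  0.77459828,  0.01404345],
       [ 0.56839288, -0.45150415, -0.68780342],
       [-0.52643067,  0.44287866, -0.72576115]]), 't': array([-0.28775864, -0.21420885,  1.41374979])}
```

View pics/top1.png

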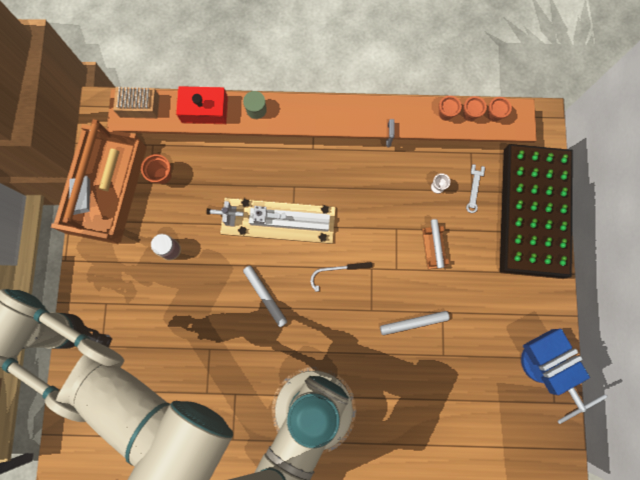

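View pics/scene1.png

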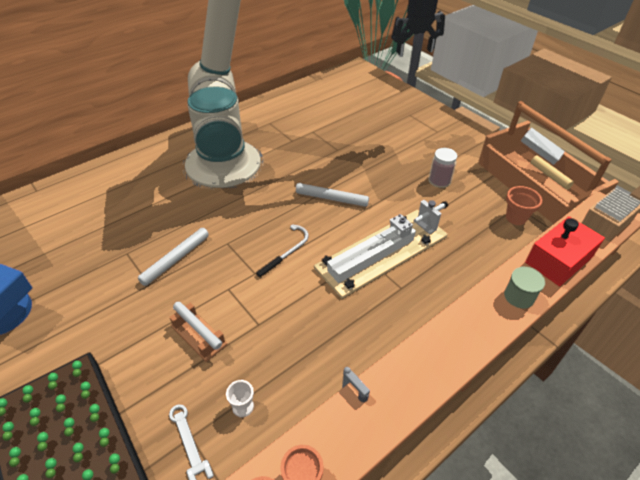

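The pin lies in the cedar rest at about (437,244) in the top view. The two larger grey bars, at (265,295) and (415,323), are decoys. The jig runs from its loading end at (335,222) to its end plate at about (225,212). Next I'll measure the pin and jig from both views.

```bash
cat > h.py <<'E'
import numpy as np
def cloud(f):
    z=np.load(f);d=z['d'].astype(float);v,u=np.mgrid[:d.shape[0],:d.shape[1]]
    c=np.stack([(u-z['cx'])/z['fx']*d,(v-z['cy'])/z['fy']*d,d],-1)
    X=(c-z['t'])@z['R'];X[d<=0]=np.nan
    return X,z['p']
def pca(P):
    c=P.mean(0);w,V=np.linalg.eigh(np.cov((P-c).T));return c,V[:,-1],np.sqrt(w)
E
python3 - <<'E'
from h import *
import cv2
for n,pinbox,jig in (("top",(425,215,450,272),(200,190,345,250)),("scene",(165,290,230,360),(305,190,460,300))):
    X,p=cloud(f"pics/{n}1.npz")
    hsv=cv2.cvtColor(p,cv2.COLOR_RGB2HSV)
    m=np.zeros(X.shape[:2],bool);a,b,c,d=pinbox;m[b:d,a:c]=1
    z=X[...,2]; print(n,'table z',np.nanmedian(z[300:310,300:400]))
    mm=m&(hsv[...,1]<60)&(z>.035)&(z<.08)
    P=X[mm];c,ax,w=pca(P);t=(P-c)@ax
    print('pin',mm.sum(),c.round(4),ax.round(3),'ext',t.min().round(4),t.max().round(4),'mid',(c+ax*(t.min()+t.max())/2).round(4),'zmax',np.percentile(P[:,2],[2,50,90,98]).round(4))
    m[:]=0;a,b,c,d=jig;m[b:d,a:c]=1
    mm=m&(z>.006)&(z<.02)&(hsv[...,1]>40); P=X[mm][:,:2].astype(np.float32)
    print('base',mm.sum(),cv2.minAreaRect(P))
    for lo,hi,name in((.038,.05,'block'),(.05,.09,'tall'),(.09,.2,'vtall'),(.022,.03,'knobs')):
        mm=m&(z>lo)&(z<hi);P=X[mm]
        if len(P)>5: print(name,len(P),P.mean(0).round(4),cv2.minAreaRect(P[:,:2].astype(np.float32)),P[:,2].max().round(4))
E
```

```text
top table z -0.0014111318577300627
pin 317 [ 0.4684 -0.3379  0.0523] [-0.993 -0.121  0.01 ] ext -0.0701 0.0687 mid [ 0.4691 -0.3378  0.0523] zmax [0.0418 0.0524 0.0575 0.0603]
base 2152 ((0.536101222038269, 0.13912218809127808), (0.17906655371189117, 0.42790675163269043), 1.5624233484268188)
block 817 [0.5294 0.0729 0.0433] ((0.5366201996803284, 0.14125093817710876), (0.3426496982574463, 0.0600215420126915), 88.21485900878906) 0.0499
tall 570 [0.5367 0.1988 0.067 ] ((0.5308042764663696, 0.14876261353492737), (0.3485679626464844, 0.06113813444972038), 84.39360046386719) 0.0899
knobs 189 [0.5236 0.1127 0.0253] ((0.5332423448562622, 0.10997200012207031), (0.30409687757492065, 0.1054079607129097), 87.319091796875) 0.0299
scene table z 0.001134723512914694
pin 606 [ 0.4769 -0.3402  0.0543] [-0.992 -0.127  0.013] ext -0.0648 0.0762 mid [ 0.4712 -0.3409  0.0544] zmax [0.046  0.0551 0.0573 0.0586]
base 2220 ((0.5082103610038757, 0.1524507701396942), (0.36591246724128723, 0.3551068603992462), 52.71057891845703)
block 1348 [0.5345 0.0709 0.0445] ((0.5332623720169067, 0.14049503207206726), (0.34384885430336, 0.05972180888056755), 85.53033447265625) 0.05
tall 818 [0.5434 0.208  0.0682] ((0.5798652172088623, 0.17316217720508575), (0.28569692373275757, 0.3068903684616089), 23.492782592773438) 0.0898
vtall 7 [0.707  0.1397 0.0917] ((0.657058596611023, 0.17846918106079102), (0.005018283613026142, 0.295585036277771), 52.138214111328125) 0.093
knobs 723 [0.461  0.1162 0.0261] ((0.42674294114112854, 0.1259939819574356), (0.30269989371299744, 0.32504257559776306), 86.69690704345703) 0.03
```

```bash
cat >> h.py <<'E'
from scipy.spatial.transform import Rotation as Ro
def plan(pos,yaw=None,s=None):
    "shift and turn, in crank units, from the pose now to TCP pos with tool x at yaw (deg), pointing down"
    from cell import state
    s=s or state();q=np.array(s['eef_rot']);R=Ro.from_quat(np.r_[q[1:],q[0]])
    x=R.inv().apply(np.array(pos)-s['eef_pos'])/.3
    y=np.deg2rad(yaw);a=np.array([np.cos(y),np.sin(y),0]);b=np.array([np.sin(y),-np.cos(y),0])
    G=Ro.from_matrix(np.array([a,b,[0,0,-1]]).T)
    print('xyz',x.round(4),'dr',((R.inv()*G).as_rotvec()/np.pi).round(4),'dist',np.linalg.norm(x)*300)
E
python3 -c "
from h import *
plan([.36,.33,.28],126); plan([.53,.10,.30],92)"
```

```text
xyz [-0.7592 -0.4752 -0.1643] dr [-5.000e-04  1.000e-04  1.906e-01] dist 273.1777342065193
xyz [-1.5511 -1.0061 -0.2302] dr [-5.000e-04  3.000e-04  3.795e-01] dist 558.9330864972198
```

```bash
python3 -m crank '[{"dr":[0,0,0.19],"xyz":[-0.76,-0.475,-0.164],"grip":-1},{"dr":[0,0,0.19],"xyz":[-0.76,-0.475,-0.164],"grip":-1},{"dr":[0,0,0.19],"xyz":[-0.76,-0.475,-0.164],"grip":-1},{"dr":[0,0,0.19],"xyz":[-0.76,-0.475,-0.164],"grip":-1},{"dr":[0,0,0.19],"xyz":[-0.76,-0.475,-0.164],"grip":-1},{"dr":[0,0,0.19],"xyz":[-0.76,-0.475,-0.164],"grip":-1},{"dr":[0,0,0.19],"xyz":[-0.76,-0.475,-0.164],"grip":-1}]'; python3 -c "
from h import *
plan([.53,.10,.30],92)"
```

```text
t: 0.8
eef_pos: [0.3624, 0.3282, 0.2809]
eef_rot: [0.001, 0.455, 0.89, 0.0]
contact_force: [-0.0, -0.0, -0.7]
finger_gap: 0.0855
finger_force: 0.0
xyz [-0.9436  0.0076 -0.0623] dr [0.0004 0.0003 0.188 ] dist 283.7207796423148
```

```bash
python3 -m crank '[{"dr":[0,0,0.19],"xyz":[-0.94,0.005,-0.064],"grip":-1},{"dr":[0,0,0.19],"xyz":[-0.94,0.005,-0.064],"grip":-1},{"dr":[0,0,0.19],"xyz":[-0.94,0.005,-0.064],"grip":-1},{"dr":[0,0,0.19],"xyz":[-0.94,0.005,-0.064],"grip":-1},{"dr":[0,0,0.19],"xyz":[-0.94,0.005,-0.064],"grip":-1},{"dr":[0,0,0.19],"xyz":[-0.94,0.005,-0.064],"grip":-1},{"dr":[0,0,0.19],"xyz":[-0.94,0.005,-0.064],"grip":-1},{"dr":[0,0,0.19],"xyz":[-0.94,0.005,-0.064],"grip":-1}]'
python3 - <<'E'
from cell import *
import cv2,numpy as np
ci=camera_info("wrist");p,d=get_image("wrist");cv2.imwrite("pics/w2.png",p[:,:,::-1]);np.savez("pics/w2.npz",p=p,d=d,**ci)
print(ci,-ci['R'].T@ci['t'])
p,d=get_image("top");np.savez("pics/top2.npz",p=p,d=d,**camera_info("top"))
E
```

```text
t: 1.6
eef_pos: [0.5275, 0.1041, 0.2988]
eef_rot: [-0.001, 0.695, 0.719, -0.0]
contact_force: [-0.2, 0.2, 0.3]
finger_gap: 0.0855
finger_force: 0.0
{'fx': 346.8392178708889, 'fy': 346.8392178708889, 'cx': 318.03493913785593, 'cy': 240.7023909821667, 'R': array([[ 0.99948423,  0.03205996, -0.00185409],
       [ 0.03145657, -0.96578574,  0.25742648],
       [ 0.00646243, -0.25735203, -0.96629611]]), 't': array([-0.5310047 ,  0.03189752,  0.46761799])} [0.52670549 0.1681726  0.44266165]
```

View pics/w2.png

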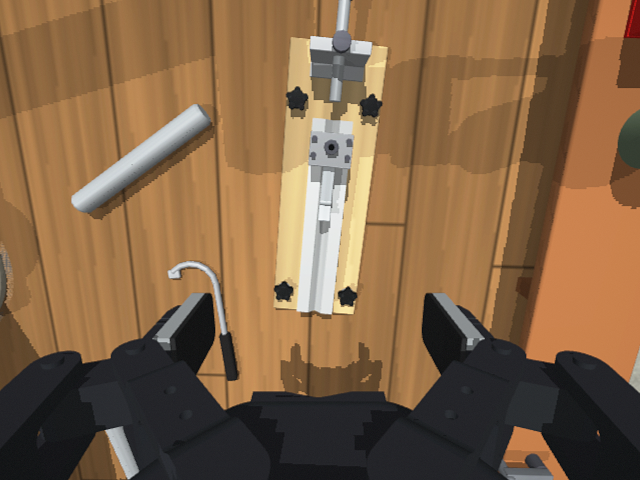

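The wrist view shows the jig clearly. The knobs are at (284,291), (347,296), (297,99) and (371,105), the bush is at (331,147), the hold-down tip is near (325,213) and the stop rod's face is near (335,100).

Run:
```python
from h import *
import cv2
X,p=cloud("pics/w2.npz");z=X[...,2];g=p.max(-1)
print('table z',np.nanmedian(z[330:360,240:300]))
K=[]
for u,v in((284,291),(347,296),(297,99),(371,105)):
    m=np.zeros(z.shape,bool);m[v-14:v+15,u-14:u+15]=1;m&=(g<70)&(z>.018)
    n,l,st,c=cv2.connectedComponentsWithStats(m.astype(np.uint8));i=1+st[1:,4].argmax()
    P=X[l==i];K.append(np.r_[(P[:,:2].max(0)+P[:,:2].min(0))/2,np.median(P[:,2])]);print('knob',len(P),K[-1].round(4),P[:,:2].mean(0).round(4))
K=np.array(K);print('spacing',np.linalg.norm(K[0]-K[1]),np.linalg.norm(K[2]-K[3]),np.linalg.norm(K[0]-K[2]),np.linalg.norm(K[1]-K[3]))
A=np.array([[-.15,.042],[-.15,-.042],[.085,.042],[.085,-.042]])
a=A-A.mean(0);b=K[:,:2]-K[:,:2].mean(0)
th=np.arctan2((a[:,0]*b[:,1]-a[:,1]*b[:,0]).sum(),(a*b).sum());R=np.array([[np.cos(th),-np.sin(th)],[np.sin(th),np.cos(th)]])
o=K[:,:2].mean(0)-R@A.mean(0);print('jig yaw',np.degrees(th),'origin',o.round(4),'resid mm',((A@R.T+o-K[:,:2])*1e3).round(1).tolist())
np.savez('jig.npz',R=R,o=o)
for f in("w2","top2","top1","scene1"):
    X,p=cloud(f"pics/{f}.npz");J=X.copy();J[...,:2]=(X[...,:2]-o)@R
    def reg(x0,x1,y0,y1,z0,z1):
        with np.errstate(invalid='ignore'): m=(J[...,0]>x0)&(J[...,0]<x1)&(J[...,1]>y0)&(J[...,1]<y1)&(J[...,2]>z0)&(J[...,2]<z1)
        return J[m]
    B=reg(-.2,-.05,-.04,.04,.038,.055);r=lambda a:(np.round(np.array(a)*1e3,1)).tolist()
    print(f,'block n',len(B),'y',r(np.percentile(B[:,1],[1,99])),'x0',r(np.percentile(B[:,0],[.5])),'z',r(np.percentile(B[:,2],[10,50,90])))
    for x0 in(-.16,-.09):
        b=B[(B[:,0]>x0)&(B[:,0]<x0+.03)]
        if len(b)>5:print('  ymid at',x0,r([(np.percentile(b[:,1],3)+np.percentile(b[:,1],97))/2]))
    for nm,q in(('rod',reg(.055,.118,-.012,.012,.046,.065)),('bridge',reg(.005,.06,-.03,.03,.072,.1)),('holddown',reg(-.06,.0,-.02,.02,.055,.12)),('plate',reg(.115,.145,-.05,.05,.062,.08))):
        if len(q)>3:print('  ',nm,len(q),'x',r(np.percentile(q[:,0],[1,99])),'y',r(np.percentile(q[:,1],[2,98])),'z',r(np.percentile(q[:,2],[5,50,98])))
    print('   tallest over x -60..60', r(np.nanpercentile(reg(-.06,.06,-.03,.03,.05,.3)[:,2],[99.9])))
```

```text
table z 0.0006835958543928754
knob 228 [ 0.4863 -0.0117  0.0259] [ 0.4863 -0.0117]
knob 228 [ 0.5696 -0.017   0.0256] [ 0.5696 -0.0165]
knob 314 [0.5001 0.2219 0.0261] [0.5003 0.221 ]
knob 321 [0.5837 0.2173 0.026 ] [0.5834 0.2161]
spacing 0.08350950178130426 0.08372036327908831 0.2340009831044892 0.23471233938735392
jig yaw 86.59258216689706 origin [0.5369 0.1351] resid mm [[-0.3, -0.5], [0.2, -0.2], [-0.1, 0.5], [0.2, 0.1]]
w2 block n 3226 y [-22.1, 21.0] x0 [-165.0] z [40.4, 45.4, 46.7]
  ymid at -0.16 [-0.6]
  ymid at -0.09 [-0.5]
   rod 502 x [56.1, 117.7] y [-10.0, 9.5] z [46.4, 57.1, 59.6]
   bridge 1476 x [15.6, 48.9] y [-21.5, 20.7] z [75.9, 77.3, 84.9]
   holddown 440 x [-42.1, -0.5] y [-6.2, 5.3] z [64.7, 68.6, 72.0]
   plate 762 x [123.9, 136.0] y [-29.4, 28.6] z [64.3, 71.0, 72.8]
   tallest over x -60..60 [85.9]
top2 block n 428 y [-20.0, 24.5] x0 [-164.7] z [39.7, 43.2, 47.9]
  ymid at -0.16 [2.8]
  ymid at -0.09 [1.5]
   rod 27 x [64.4, 96.2] y [-6.5, 7.7] z [47.4, 53.4, 59.3]
   bridge 148 x [14.7, 48.5] y [-18.8, 23.9] z [72.6, 76.3, 86.0]
   holddown 15 x [-31.5, -
[... 246 characters left out ...]
.4]
   rod 57 x [59.0, 117.3] y [-3.7, 9.3] z [49.5, 54.3, 59.5]
   bridge 154 x [11.9, 48.5] y [-17.5, 23.6] z [72.4, 76.4, 84.1]
   holddown 63 x [-42.3, -2.2] y [-4.2, 8.7] z [61.0, 65.6, 73.1]
   plate 70 x [123.1, 135.6] y [-27.5, 31.1] z [63.1, 67.7, 77.9]
   tallest over x -60..60 [87.1]
scene1 block n 833 y [-21.5, 24.2] x0 [-165.9] z [40.0, 45.3, 47.7]
  ymid at -0.16 [1.0]
  ymid at -0.09 [0.9]
   rod 70 x [76.1, 117.5] y [-4.4, 6.2] z [50.2, 56.4, 60.8]
   bridge 230 x [13.1, 49.7] y [-20.6, 22.0] z [73.1, 77.6, 84.9]
   holddown 74 x [-41.9, -1.0] y [-3.9, 8.1] z [64.0, 68.4, 72.6]
   plate 137 x [122.2, 137.6] y [-28.5, 30.2] z [62.4, 70.0, 74.1]
   tallest over x -60..60 [85.7]
```

```bash
python3 -c "
from h import *
plan([.50,-.13,.26],50)
X,p=cloud('pics/w2.npz');j=np.load('jig.npz');J=X.copy();J[...,:2]=(X[...,:2]-j['o'])@j['R']
q=J[(J[...,0]>.066)&(J[...,0]<.118)&(abs(J[...,1]+.0005)<.003)&(J[...,2]>.05)&(J[...,2]<.064)]
print(len(q),np.sort(q[:,0])[:12].round(4),np.median(q[:,2]))"
```

```text
xyz [-0.7795 -0.1164  0.1302] dr [-6.000e-04 -1.000e-04  2.333e-01] dist 239.65315555337222
232 [0.082  0.082  0.0821 0.0821 0.0821 0.0822 0.0823 0.0823 0.0823 0.0823
 0.0828 0.083 ] 0.058037458781890594
```

```bash
python3 -m crank '[{"dr":[0,0,0.233],"xyz":[-0.78,-0.116,0.13],"grip":-1},{"dr":[0,0,0.233],"xyz":[-0.78,-0.116,0.13],"grip":-1},{"dr":[0,0,0.233],"xyz":[-0.78,-0.116,0.13],"grip":-1},{"dr":[0,0,0.233],"xyz":[-0.78,-0.116,0.13],"grip":-1},{"dr":[0,0,0.233],"xyz":[-0.78,-0.116,0.13],"grip":-1},{"dr":[0,0,0.233],"xyz":[-0.78,-0.116,0.13],"grip":-1}]'; python3 -c "
from h import *
plan([.470,-.339,.20],7.1)"
```

```text
t: 2.3
eef_pos: [0.4996, -0.1341, 0.2597]
eef_rot: [0.0, 0.907, 0.42, -0.001]
contact_force: [0.8, 0.1, 0.1]
finger_gap: 0.0855
finger_force: 0.0
xyz [-0.5843  0.3666  0.1999] dr [0.     0.0008 0.2366] dist 215.4623870590387
```

```bash
python3 -m crank '[{"dr":[0,0,0.237],"xyz":[-0.584,0.367,0.2],"grip":-1},{"dr":[0,0,0.237],"xyz":[-0.584,0.367,0.2],"grip":-1},{"dr":[0,0,0.237],"xyz":[-0.584,0.367,0.2],"grip":-1},{"dr":[0,0,0.237],"xyz":[-0.584,0.367,0.2],"grip":-1},{"dr":[0,0,0.237],"xyz":[-0.584,0.367,0.2],"grip":-1},{"dr":[0,0,0.237],"xyz":[-0.584,0.367,0.2],"grip":-1},{"dr":[0,0,0.237],"xyz":[-0.584,0.367,0.2],"grip":-1}]'
python3 - <<'E'
from cell import *
import cv2
from h import *
ci=camera_info("wrist");p,d=get_image("wrist");cv2.imwrite("pics/w3.png",p[:,:,::-1]);np.savez("pics/w3.npz",p=p,d=d,**ci)
X,p=cloud("pics/w3.npz");hsv=cv2.cvtColor(p,cv2.COLOR_RGB2HSV);z=X[...,2]
m=(hsv[...,1]<60)&(z>.049)&(z<.065)&(np.hypot(X[...,0]-.47,X[...,1]+.339)<.1)
P=X[m];c,ax,w=pca(P);t=(P-c)@ax;n=np.array([-ax[1],ax[0],0]);s=(P-c)@n
print(m.sum(),'mid',(c+ax*(np.percentile(t,.5)+np.percentile(t,99.5))/2+n*(np.percentile(s,1)+np.percentile(s,99))/2).round(4),ax.round(4),'len',np.ptp(np.percentile(t,[.5,99.5])),'wid',np.ptp(s),np.percentile(P[:,2],[50,90,98]).round(4),'table',np.nanmedian(z[380:400,300:340]),np.nanpercentile(z[z<.03],50))
E
```

```text
t: 3.0
eef_pos: [0.4731, -0.3343, 0.2008]
eef_rot: [-0.001, 0.998, 0.066, 0.0]
contact_force: [0.5, 1.5, 0.6]
finger_gap: 0.0855
finger_force: 0.0
3398 mid [ 0.4721 -0.3408  0.0552] [-9.922e-01 -1.246e-01  7.000e-04] len 0.13753075957415764 wid 0.01875051728448219 [0.0557 0.0572 0.058 ] table 0.010388233948500811 0.0012604998910498997
```

View pics/w3.png

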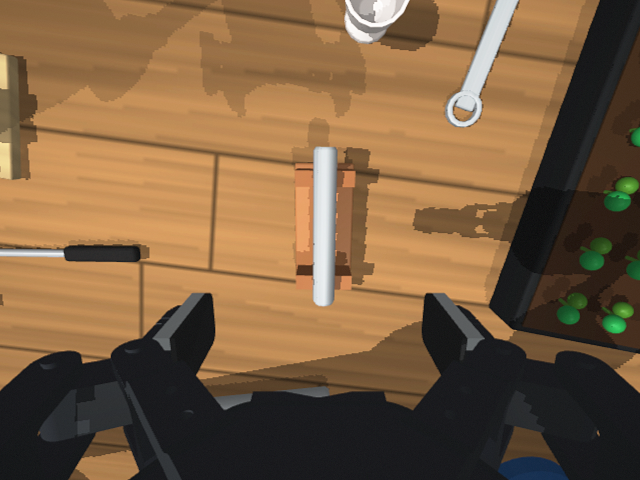

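The pin runs from (325,148) to (323,305) in the wrist view. Its centre is about (0.4715, -0.340), its yaw 7.1° and its axis height 46 mm, and the three views agree. I'm descending in two stages.

```bash
python3 -c "
from h import *
plan([.4715,-.340,.10],7.15);plan([.4715,-.340,.041],7.15)"
```

```text
xyz [-0.0087  0.0188  0.3373] dr [-0.0003 -0.0003  0.0024] dist 101.38733603469706
xyz [-0.0089  0.019   0.534 ] dr [-0.0003 -0.0003  0.0024] dist 160.32029648344337
```

```bash
python3 -m crank '[{"dr":[0,0,0.002],"xyz":[-0.009,0.019,0.1],"grip":-1},{"dr":[0,0,0.002],"xyz":[-0.009,0.019,0.2],"grip":-1},{"dr":[0,0,0.002],"xyz":[-0.009,0.019,0.3],"grip":-1},{"dr":[0,0,0.002],"xyz":[-0.009,0.019,0.36],"grip":-1},{"dr":[0,0,0.002],"xyz":[-0.009,0.019,0.4],"grip":-1},{"dr":[0,0,0.002],"xyz":[-0.009,0.019,0.4],"grip":-1},{"dr":[0,0,0.002],"xyz":[-0.009,0.019,0.4],"grip":-1}]';  python3 -c "
from h import *
plan([.4715,-.340,.041],7.15)"
```

```text
t: 3.75
eef_pos: [0.4714, -0.3422, 0.0817]
eef_rot: [0.0, 0.998, 0.061, 0.001]
contact_force: [-0.4, -0.6, -0.3]
finger_gap: 0.0853
finger_force: 0.0
xyz [ 0.0011 -0.0073  0.1357] dr [ 0.0003 -0.0004 -0.0006] dist 40.763627491880754
```

```bash
python3 -m crank '[{"dr":[0,0,0],"xyz":[0.001,-0.007,0.05],"grip":-1},{"dr":[0,0,0],"xyz":[0.001,-0.007,0.1],"grip":-1},{"dr":[0,0,0],"xyz":[0.001,-0.007,0.136],"grip":-1},{"dr":[0,0,0],"xyz":[0.001,-0.007,0.136],"grip":-1},{"dr":[0,0,0],"xyz":[0.001,-0.007,0.136],"grip":-1}]';  python3 -c "
from h import *
plan([.4715,-.340,.041],7.15)"
```

```text
t: 4.25
eef_pos: [0.471, -0.3408, 0.0406]
eef_rot: [0.0, 0.998, 0.061, 0.0]
contact_force: [0.6, -0.5, -0.3]
finger_gap: 0.0852
finger_force: 0.0
xyz [ 0.0021 -0.0025 -0.0015] dr [ 0.0003 -0.0003 -0.0011] dist 1.082607649393047
```

```bash
python3 -m crank '[{"dr":[0,0,0],"xyz":[0.002,-0.002,0],"grip":0.1},{"dr":[0,0,0],"xyz":[0.002,-0.002,0],"grip":0.3},{"dr":[0,0,0],"xyz":[0.002,-0.002,0],"grip":0.45},{"dr":[0,0,0],"xyz":[0.002,-0.002,0],"grip":1},{"dr":[0,0,0],"xyz":[0.002,-0.002,0],"grip":1},{"dr":[0,0,0],"xyz":[0.002,-0.002,0],"grip":1},{"dr":[0,0,0],"xyz":[0.002,-0.002,0],"grip":1},{"dr":[0,0,0],"xyz":[0.002,-0.002,0],"grip":1}]'
```

```text
t: 5.05
eef_pos: [0.4711, -0.3397, 0.0403]
eef_rot: [-0.0, 0.998, 0.061, 0.0]
contact_force: [-1.4, 0.7, 5.2]
finger_gap: 0.0177
finger_force: 58.6
```

The 17.7 mm gap and the upward force suggest the pads bite above the axis. I'll check where the fingertips are in the tool frame.

Run:
```python
from cell import *
import cv2
from h import *
s=state();ci=camera_info("wrist");p,d=get_image("wrist");cv2.imwrite("pics/w4.png",p[150:450,120:520,::-1].repeat(2,0).repeat(2,1)[:600]);np.savez("pics/w4.npz",p=p,d=d,**ci)
X,p=cloud("pics/w4.npz");q=np.array(s['eef_rot']);R=Ro.from_quat(np.r_[q[1:],q[0]])
T=R.inv().apply((X-s['eef_pos']).reshape(-1,3)).reshape(X.shape)*1e3
dark=p.max(-1)<90
for lo,hi in((-40,-20),(-20,-9),(-9,9),(9,20),(20,40)):
    m=(T[...,1]>lo)&(T[...,1]<hi)&(abs(T[...,0])<14)&(T[...,2]<20)
    print(lo,hi,m.sum(),'z',np.nanpercentile(T[m][:,2],[1,50,90,99,99.9]).round(1),'x',np.nanpercentile(T[m][:,0],[1,99]).round(1))
```

```text
-40 -20 9357 z [-97.  -65.5 -54.3 -44.  -15.7] x [-9.  13.5]
-20 -9 2034 z [-58.7 -45.1 -15.2  -7.   -5.4] x [-6.7 13.8]
-9 9 10260 z [-97.4 -83.3 -15.4 -12.3 -10.2] x [-12.7  13.4]
9 20 3004 z [-93.2 -38.7 -13.   -7.3  -4.8] x [-10.   13.8]
20 40 6823 z [-97.1 -59.2 -49.5 -15.8  -9. ] x [-9.4 13.6]
```

View pics/w4.png

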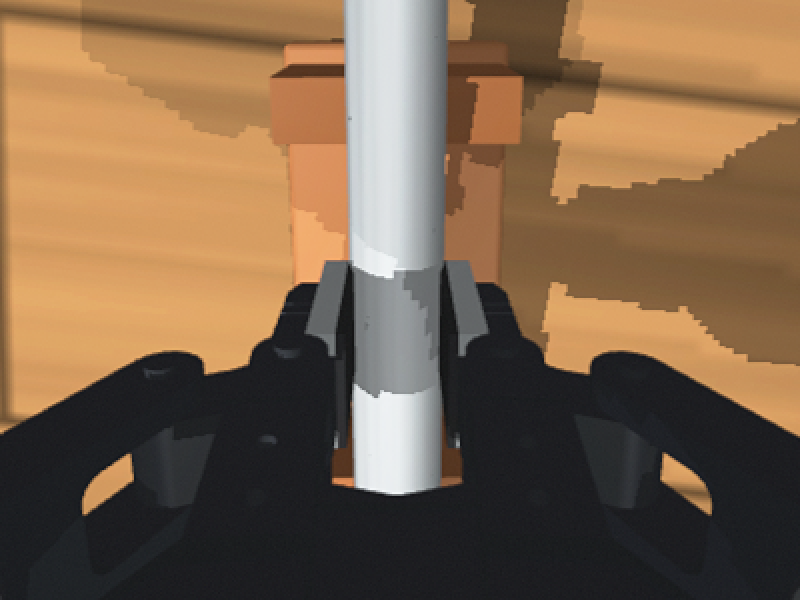

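The view shows the pin between the pads, whose front edges are at about (335,270) and (460,270) in the crop. The tips end about 5 mm behind the TCP, barely at the axis. I'll regrip 3.5 mm lower.

```bash
python3 -m crank '[{"dr":[0,0,0],"xyz":[0,0,0],"grip":0.3},{"dr":[0,0,0],"xyz":[0,0,0],"grip":0.3},{"dr":[0,0,0],"xyz":[0,0,0.006],"grip":0.3},{"dr":[0,0,0],"xyz":[0,0,0.012],"grip":0.3},{"dr":[0,0,0],"xyz":[0,0,0.012],"grip":0.3},{"dr":[0,0,0],"xyz":[0,0,0.012],"grip":0.45},{"dr":[0,0,0],"xyz":[0,0,0.012],"grip":1},{"dr":[0,0,0],"xyz":[0,0,0.012],"grip":1},{"dr":[0,0,0],"xyz":[0,0,0.012],"grip":1},{"dr":[0,0,0],"xyz":[0,0,0.012],"grip":1},{"dr":[0,0,0],"xyz":[0,0,0.012],"grip":1}]'
python3 - <<'E'
from cell import *
from h import *
s=state();ci=camera_info("wrist");p,d=get_image("wrist");np.savez("pics/w5.npz",p=p,d=d,**ci)
X,p=cloud("pics/w5.npz");q=np.array(s['eef_rot']);R=Ro.from_quat(np.r_[q[1:],q[0]])
T=R.inv().apply((X-s['eef_pos']).reshape(-1,3)).reshape(X.shape)*1e3
for lo,hi in((-20,-9),(-9,9),(9,20)):
    m=(T[...,1]>lo)&(T[...,1]<hi)&(abs(T[...,0])<14)&(T[...,2]<20)
    print(lo,hi,'z',np.nanpercentile(T[m][:,2],[50,90,99,99.9]).round(1))
E
```

```text
t: 6.2
eef_pos: [0.471, -0.3397, 0.0363]
eef_rot: [-0.0, 0.998, 0.061, -0.0]
contact_force: [-0.4, 1.2, 2.6]
finger_gap: 0.0175
finger_force: 58.6
-20 -9 z [-44.7 -15.7  -6.8  -5. ]
-9 9 z [-83.2 -19.2 -15.9 -12.4]
9 20 z [-39.  -16.1  -7.4  -5.2]
```

```bash
python3 -m crank '[{"dr":[0,0,0],"xyz":[0,0,0],"grip":0.3},{"dr":[0,0,0],"xyz":[0,0,0],"grip":0.3},{"dr":[0,0,0],"xyz":[0,0,-0.006],"grip":0.3},{"dr":[0,0,0],"xyz":[0,0,-0.006],"grip":0.3},{"dr":[0,0,0],"xyz":[0,0,-0.006],"grip":0.45},{"dr":[0,0,0],"xyz":[0,0,-0.006],"grip":1},{"dr":[0,0,0],"xyz":[0,0,-0.006],"grip":1},{"dr":[0,0,0],"xyz":[0,0,-0.006],"grip":1},{"dr":[0,0,0],"xyz":[0,0,-0.006],"grip":1},{"dr":[0,0,0],"xyz":[0,0,-0.006],"grip":1}]'
python3 -m crank '[{"dr":[0,0,0],"xyz":[0,0,-0.02],"grip":1},{"dr":[0,0,0],"xyz":[0,0,-0.05],"grip":1},{"dr":[0,0,0],"xyz":[0,0,-0.1],"grip":1},{"dr":[0,0,0],"xyz":[0,0,-0.1],"grip":1},{"dr":[0,0,0],"xyz":[0,0,-0.1],"grip":1}]'
```

```text
t: 7.25
eef_pos: [0.4711, -0.3397, 0.0383]
eef_rot: [-0.0, 0.998, 0.061, 0.0]
contact_force: [-0.4, 1.9, 5.3]
finger_gap: 0.0176
finger_force: 58.7
t: 7.75
eef_pos: [0.471, -0.3399, 0.0681]
eef_rot: [0.0, 0.998, 0.061, 0.0]
contact_force: [-0.1, -0.6, -4.6]
finger_gap: 0.0178
finger_force: 58.8
```

```bash
python3 -c "
from h import *
plan([.50,-.16,.15],47)"
```

```text
xyz [ 0.1684 -0.5836 -0.2733] dr [ 1.000e-04 -0.000e+00 -2.226e-01] dist 199.81058120830406
```

```bash
python3 -m crank '[{"dr":[0,0,0],"xyz":[0,0,-0.1],"grip":1},{"dr":[0,0,-0.02],"xyz":[0.03,-0.1,-0.25],"grip":1},{"dr":[0,0,-0.06],"xyz":[0.06,-0.2,-0.273],"grip":1},{"dr":[0,0,-0.1],"xyz":[0.09,-0.31,-0.273],"grip":1},{"dr":[0,0,-0.14],"xyz":[0.13,-0.42,-0.273],"grip":1},{"dr":[0,0,-0.18],"xyz":[0.15,-0.52,-0.273],"grip":1},{"dr":[0,0,-0.22],"xyz":[0.168,-0.584,-0.273],"grip":1},{"dr":[0,0,-0.222],"xyz":[0.168,-0.584,-0.273],"grip":1},{"dr":[0,0,-0.222],"xyz":[0.168,-0.584,-0.273],"grip":1}]'; python3 -c "
from h import *
plan([.5298,.0103,.14],86.6)"
```

```text
t: 8.65
eef_pos: [0.4996, -0.1596, 0.1494]
eef_rot: [-0.0, 0.917, 0.398, -0.001]
contact_force: [-0.1, -0.5, -3.8]
finger_gap: 0.0175
finger_force: 59.6
xyz [ 0.4824 -0.3133  0.031 ] dr [-3.000e-04  2.000e-04 -2.205e-01] dist 172.82801892494047
```

```bash
python3 -m crank '[{"dr":[0,0,-0.04],"xyz":[0.08,-0.05,0],"grip":1},{"dr":[0,0,-0.08],"xyz":[0.18,-0.12,0.01],"grip":1},{"dr":[0,0,-0.12],"xyz":[0.29,-0.19,0.02],"grip":1},{"dr":[0,0,-0.16],"xyz":[0.4,-0.26,0.03],"grip":1},{"dr":[0,0,-0.2],"xyz":[0.46,-0.3,0.031],"grip":1},{"dr":[0,0,-0.2205],"xyz":[0.482,-0.313,0.031],"grip":1},{"dr":[0,0,-0.2205],"xyz":[0.482,-0.313,0.031],"grip":1},{"dr":[0,0,-0.2205],"xyz":[0.482,-0.313,0.031],"grip":1},{"dr":[0,0,-0.2205],"xyz":[0.482,-0.313,0.031],"grip":1}]'
python3 - <<'E'
from cell import *
import cv2
from h import *
ci=camera_info("wrist");p,d=get_image("wrist");cv2.imwrite("pics/w6.png",p[:,:,::-1]);np.savez("pics/w6.npz",p=p,d=d,**ci)
X,p=cloud("pics/w6.npz");j=np.load('jig.npz');J=X.copy();J[...,:2]=(X[...,:2]-j['o'])@j['R'];J*=1e3
for x in(-150,-135,-120,-105,-90,-75,-60):
    m=(abs(J[...,0]-x)<7)&(abs(J[...,1])<30)&(J[...,2]>42)&(J[...,2]<50);b=J[m]
    if len(b)>20:print('block',x,len(b),np.percentile(b[:,1],[1,99]).round(1),np.percentile(b[:,1],[1,99]).mean().round(1),np.median(b[:,2]).round(1))
g=p.min(-1)>100
m=g&(abs(J[...,1])<30)&(J[...,0]<0)&(J[...,2]>135)&(J[...,2]<165);P=J[m]
for x0 in range(-130,-50,10):
    b=P[(P[:,0]>=x0)&(P[:,0]<x0+10)]
    if len(b)>20:print('pin',x0,len(b),'y',np.percentile(b[:,1],[1,99]).round(1),np.percentile(b[:,1],[1,99]).mean().round(1),'top',np.percentile(b[:,2],97).round(1),'xmax',b[:,0].max().round(1))
s=state();print(s['eef_pos'])
plan([.5298,.0103,.14],86.6)
E
```

```text
t: 9.55
eef_pos: [0.5301, 0.0087, 0.1405]
eef_rot: [0.0, 0.729, 0.685, -0.0]
contact_force: [0.1, 0.7, -3.9]
finger_gap: 0.0172
finger_force: 59.6
block -150 201 [-22.3  21.6] -0.4 46.0
block -135 224 [-22.   21.3] -0.4 46.0
block -120 239 [-22.3  21.6] -0.4 46.1
block -105 246 [-22.1  21.6] -0.3 46.1
block -90 268 [-21.9  21.5] -0.2 46.1
block -75 277 [-22.3  21.7] -0.3 46.1
block -60 457 [-22.   21.5] -0.2 46.1
pin -130 902 y [-10.4   6.7] -1.9 top 159.7 xmax -120.0
pin -120 1542 y [-17.1  13. ] -2.1 top 163.1 xmax -110.0
pin -110 1160 y [-11.6   7.8] -1.9 top 159.7 xmax -100.0
pin -100 1261 y [-11.9   7.6] -2.2 top 159.7 xmax -90.0
pin -90 1322 y [-11.7   7.6] -2.0 top 159.8 xmax -80.0
pin -80 1390 y [-11.6   7.5] -2.1 top 159.9 xmax -70.0
pin -70 1483 y [-11.8   7.3] -2.3 top 159.9 xmax -60.0
pin -60 229 y [-10.5   6.4] -2.0 top 158.7 xmax -58.4
[0.53008597 0.00879272 0.14060175]
xyz [ 0.005  -0.0013  0.002 ] dr [-0.      0.0001 -0.0009] dist 1.647958036011059
```

View pics/w6.png

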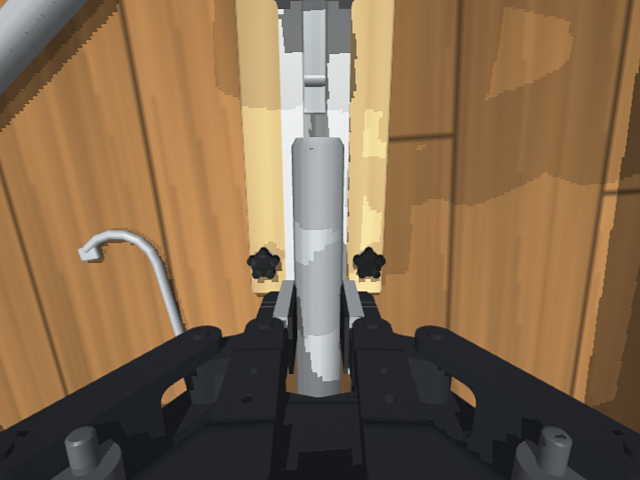

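The held pin runs from (318,140) back into the gripper, in line with the groove, with its front at jig x of about -57. It is offset 1.8 mm sideways from the block's middle, so I'll correct that and lower it.

```bash
python3 -m crank '[{"dr":[0,0,0],"xyz":[0.005,-0.006,0.05],"grip":1},{"dr":[0,0,0],"xyz":[0.005,-0.006,0.13],"grip":1},{"dr":[0,0,0],"xyz":[0.005,-0.006,0.21],"grip":1},{"dr":[0,0,0],"xyz":[0.005,-0.006,0.27],"grip":1},{"dr":[0,0,0],"xyz":[0.005,-0.006,0.3],"grip":1},{"dr":[0,0,0],"xyz":[0.005,-0.006,0.308],"grip":1},{"dr":[0,0,0],"xyz":[0.005,-0.006,0.308],"grip":1},{"dr":[0,0,0],"xyz":[0.005,-0.006,0.308],"grip":1}]'; python3 -m crank '[{"dr":[0,0,0],"xyz":[0,0,0.003],"grip":1},{"dr":[0,0,0],"xyz":[0,0,0.006],"grip":1},{"dr":[0,0,0],"xyz":[0,0,0.009],"grip":1},{"dr":[0,0,0],"xyz":[0,0,0.009],"grip":1}]'
```

```text
t: 10.4
eef_pos: [0.5294, 0.0113, 0.0492]
eef_rot: [0.001, 0.728, 0.686, 0.001]
contact_force: [1.5, -0.4, -3.6]
finger_gap: 0.0177
finger_force: 59.6
t: 10.8
eef_pos: [0.5283, 0.0116, 0.0456]
eef_rot: [0.0, 0.728, 0.686, 0.0]
contact_force: [-0.3, 0.0, -4.2]
finger_gap: 0.0177
finger_force: 59.6
```

```bash
cat > chk.py <<'E'
# read-only guard: succeeds while the force component (axis argv1: 0..2) times sign argv2 is below argv3, prints the state
import sys;from cell import state;import numpy as np
s=state();f=np.array(s['contact_force']);print(round(s['t'],2),np.round(s['eef_pos'],4),f.round(1))
sys.exit(f[int(sys.argv[1])]*float(sys.argv[2])>float(sys.argv[3]))
E
python3 -m crank '[{"dr":[0,0,0],"xyz":[0,0,0.003],"grip":1},{"dr":[0,0,0],"xyz":[0,0,0.003],"grip":1}]' >/dev/null; python3 chk.py 2 1 0 && python3 -m crank '[{"dr":[0,0,0],"xyz":[0,0,0.003],"grip":1},{"dr":[0,0,0],"xyz":[0,0,0.003],"grip":1}]' >/dev/null; python3 chk.py 2 1 0 && python3 -m crank '[{"dr":[0,0,0],"xyz":[0,0,0.003],"grip":1},{"dr":[0,0,0],"xyz":[0,0,0.003],"grip":1}]'; python3 chk.py 2 1 0
```

```text
11.0 [0.5285 0.0116 0.0454] [-1.7  0.2  3. ]
11.0 [0.5285 0.0116 0.0454] [-1.7  0.2  3. ]
11.0 [0.5285 0.0116 0.0454] [-1.7  0.2  3. ]True
True
True
```

```bash
cat > look.py <<'E'
from cell import *
import cv2,sys
from h import *
n=sys.argv[1]
s=state();ci=camera_info("wrist");p,d=get_image("wrist");cv2.imwrite(f"pics/{n}.png",p[:,:,::-1]);np.savez(f"pics/{n}.npz",p=p,d=d,**ci)
X,p=cloud(f"pics/{n}.npz");j=np.load('jig.npz');J=X.copy();J[...,:2]=(X[...,:2]-j['o'])@j['R'];J*=1e3
t=np.array(s['eef_pos']);print('TCP jig',((t[:2]-j['o'])@j['R']*1e3).round(1),t.round(4),np.round(s['contact_force'],1))
for x in range(-190,-40,12):
    S=(abs(J[...,0]-x)<6);b=J[S&(abs(J[...,1])<24)&(abs(J[...,1])>13)&(J[...,2]>41)&(J[...,2]<50)];q=J[S&(abs(J[...,1])<12)&(J[...,2]>50)&(J[...,2]<70)&(p.min(-1)>60)]
    if len(q)>40:
        k=np.polyfit(q[:,1],q[:,2],2)
        print(x,'block z',np.median(b[:,2]).round(1) if len(b)>10 else None,np.percentile(b[:,1],[1,99]).mean().round(2) if len(b)>50 else None,'pin top',np.percentile(q[:,2],95).round(1),'ymid',np.percentile(q[:,1],[1,99]).mean().round(1),'ext',q[:,0].min().round(1),q[:,0].max().round(1))
E
python3 look.py w7
```

```text
TCP jig [-123.7    1. ] [0.5285 0.0116 0.0454] [-1.7  0.2  3. ]
-166 block z 46.0 None pin top 64.0 ymid -0.2 ext -167.3 -160.0
-154 block z None None pin top 64.4 ymid -0.5 ext -160.0 -148.0
-142 block z None None pin top 64.4 ymid -0.2 ext -148.0 -136.0
-130 block z None None pin top 64.4 ymid -0.0 ext -136.0 -124.0
-118 block z 46.1 -0.17 pin top 64.9 ymid -0.0 ext -124.0 -112.0
-106 block z 46.1 -0.2 pin top 64.4 ymid -0.0 ext -112.0 -100.0
-94 block z 46.1 -0.17 pin top 64.5 ymid -0.2 ext -100.0 -88.0
-82 block z 46.1 -0.1 pin top 64.5 ymid -0.0 ext -88.0 -76.0
-70 block z 46.1 -0.18 pin top 64.6 ymid -0.1 ext -76.0 -64.0
-58 block z 46.1 -0.22 pin top 64.5 ymid -0.1 ext -64.0 -55.5
```

The pin sits 2.3 mm too high while centred sideways, so the fingertips are touching the block: the tips really are at TCP height, 8 mm below the axis. I won't let it drop. I'll take it back to the rest and regrip 4 mm higher.

```bash
python3 -m crank '[{"dr":[0,0,0],"xyz":[0,0,-0.05],"grip":1},{"dr":[0,0,0],"xyz":[0,0,-0.16],"grip":1},{"dr":[0,0,0],"xyz":[0,0,-0.28],"grip":1},{"dr":[0,0,0],"xyz":[0,0,-0.33],"grip":1},{"dr":[0,0,0],"xyz":[0,0,-0.33],"grip":1}]'; python3 -c "
from h import *
plan([.50,-.16,.15],47)"
```

```text
t: 11.55
eef_pos: [0.5304, 0.0114, 0.146]
eef_rot: [0.002, 0.728, 0.686, 0.002]
contact_force: [0.5, 0.6, -4.0]
finger_gap: 0.0175
finger_force: 59.8
xyz [-0.5763 -0.0673 -0.0138] dr [ 0.0019 -0.0006  0.22  ] dist 174.11714242296082
```

```bash
python3 -m crank '[{"dr":[0,0,0.04],"xyz":[-0.08,-0.01,0],"grip":1},{"dr":[0,0,0.08],"xyz":[-0.2,-0.02,0],"grip":1},{"dr":[0,0,0.12],"xyz":[-0.33,-0.04,0],"grip":1},{"dr":[0,0,0.16],"xyz":[-0.46,-0.055,0],"grip":1},{"dr":[0,0,0.2],"xyz":[-0.55,-0.065,-0.01],"grip":1},{"dr":[0,0,0.22],"xyz":[-0.576,-0.067,-0.012],"grip":1},{"dr":[0,0,0.22],"xyz":[-0.576,-0.067,-0.012],"grip":1}]'; python3 -c "
from h import *
plan([.471,-.3398,.12],7.0)"
```

```text
t: 12.25
eef_pos: [0.497, -0.1609, 0.1455]
eef_rot: [-0.001, 0.918, 0.398, -0.001]
contact_force: [-0.3, 0.3, -3.8]
finger_gap: 0.0177
finger_force: 59.8
xyz [-0.4945  0.3447  0.0847] dr [-0.0006  0.0006  0.2214] dist 182.6172048689184
```

```bash
python3 -m crank '[{"dr":[0,0,0.04],"xyz":[-0.08,0.055,0.01],"grip":1},{"dr":[0,0,0.08],"xyz":[-0.18,0.125,0.03],"grip":1},{"dr":[0,0,0.12],"xyz":[-0.29,0.2,0.05],"grip":1},{"dr":[0,0,0.16],"xyz":[-0.4,0.28,0.07],"grip":1},{"dr":[0,0,0.2],"xyz":[-0.47,0.33,0.08],"grip":1},{"dr":[0,0,0.221],"xyz":[-0.494,0.345,0.085],"grip":1},{"dr":[0,0,0.221],"xyz":[-0.494,0.345,0.085],"grip":1},{"dr":[0,0,0.221],"xyz":[-0.494,0.345,0.085],"grip":1},{"dr":[0,0,0.221],"xyz":[-0.494,0.345,0.085],"grip":1}]'; python3 -c "
from h import *
plan([.471,-.3398,.05],7.0)"
```

```text
t: 13.15
eef_pos: [0.4727, -0.3371, 0.1213]
eef_rot: [-0.001, 0.998, 0.064, -0.0]
contact_force: [-0.1, 0.3, -4.1]
finger_gap: 0.0175
finger_force: 59.6
xyz [-0.0068  0.0086  0.2377] dr [-0.0005  0.0001  0.002 ] dist 71.38921911953638
```

```bash
python3 -m crank '[{"dr":[0,0,0.002],"xyz":[-0.007,0.009,0.06],"grip":1},{"dr":[0,0,0.002],"xyz":[-0.007,0.009,0.15],"grip":1},{"dr":[0,0,0.002],"xyz":[-0.007,0.009,0.21],"grip":1},{"dr":[0,0,0.002],"xyz":[-0.007,0.009,0.237],"grip":1},{"dr":[0,0,0.002],"xyz":[-0.007,0.009,0.237],"grip":1},{"dr":[0,0,0.002],"xyz":[-0.007,0.009,0.237],"grip":1}]'; python3 -c "
from h import *
plan([.471,-.3398,.0385],7.0)"
```

```text
t: 13.75
eef_pos: [0.4717, -0.3417, 0.0515]
eef_rot: [0.0, 0.998, 0.06, 0.001]
contact_force: [-0.3, -0.1, -3.8]
finger_gap: 0.0179
finger_force: 59.6
xyz [-0.0016 -0.0065  0.0432] dr [ 0.0003 -0.0003 -0.0005] dist 13.104786831065779
```

```bash
python3 -m crank '[{"dr":[0,0,0],"xyz":[-0.002,-0.0065,0],"grip":1},{"dr":[0,0,0],"xyz":[-0.002,-0.0065,0.01],"grip":1},{"dr":[0,0,0],"xyz":[-0.002,-0.0065,0.02],"grip":1},{"dr":[0,0,0],"xyz":[-0.002,-0.0065,0.03],"grip":1},{"dr":[0,0,0],"xyz":[-0.002,-0.0065,0.037],"grip":1},{"dr":[0,0,0],"xyz":[-0.002,-0.0065,0.037],"grip":1},{"dr":[0,0,0],"xyz":[-0.002,-0.0065,0.037],"grip":1}]'; python3 -m crank '[{"dr":[0,0,0],"xyz":[0,0,0.003],"grip":1},{"dr":[0,0,0],"xyz":[0,0,0.003],"grip":1}]'
```

```text
t: 14.45
eef_pos: [0.4701, -0.3398, 0.0394]
eef_rot: [-0.0, 0.998, 0.06, -0.0]
contact_force: [0.3, -0.9, -3.4]
finger_gap: 0.018
finger_force: 59.6
t: 14.65
eef_pos: [0.4702, -0.3399, 0.0387]
eef_rot: [0.0, 0.998, 0.06, 0.0]
contact_force: [0.9, -0.3, -4.3]
finger_gap: 0.0177
finger_force: 59.7
```

```bash
python3 -m crank '[{"dr":[0,0,0],"xyz":[0.002,0,0.003],"grip":1},{"dr":[0,0,0],"xyz":[0.002,0,0.003],"grip":1}]'; python3 chk.py 2 1 0 && python3 -m crank '[{"dr":[0,0,0],"xyz":[0,0,0.002],"grip":1},{"dr":[0,0,0],"xyz":[0,0,0.002],"grip":1}]'; python3 chk.py 2 1 0 && python3 -m crank '[{"dr":[0,0,0],"xyz":[0,0,0.002],"grip":1},{"dr":[0,0,0],"xyz":[0,0,0.002],"grip":1}]'; python3 chk.py 2 1 0
```

```text
t: 14.85
eef_pos: [0.4704, -0.3398, 0.0384]
eef_rot: [0.0, 0.998, 0.06, -0.0]
contact_force: [-2.3, 1.3, 3.2]
finger_gap: 0.0178
finger_force: 60.5
14.85 [ 0.4704 -0.3398  0.0384] [-2.3  1.3  3.2]
14.85 [ 0.4704 -0.3398  0.0384] [-2.3  1.3  3.2]
14.85 [ 0.4704 -0.3398  0.0384] [-2.3  1.3  3.2]True
True
True
```

```bash
python3 -m crank '[{"dr":[0,0,0],"xyz":[0,0,0],"grip":0.3},{"dr":[0,0,0],"xyz":[0,0,0],"grip":0.3},{"dr":[0,0,0],"xyz":[0,0,-0.008],"grip":0.3},{"dr":[0,0,0],"xyz":[0,0,-0.0135],"grip":0.3},{"dr":[0,0,0],"xyz":[0,0,-0.0135],"grip":0.3},{"dr":[0,0,0],"xyz":[0,0,-0.0135],"grip":0.45},{"dr":[0,0,0],"xyz":[0,0,-0.0135],"grip":1},{"dr":[0,0,0],"xyz":[0,0,-0.0135],"grip":1},{"dr":[0,0,0],"xyz":[0,0,-0.0135],"grip":1},{"dr":[0,0,0],"xyz":[0,0,-0.0135],"grip":1},{"dr":[0,0,0],"xyz":[0,0,-0.0135],"grip":1}]'; python3 -m crank '[{"dr":[0,0,0],"xyz":[0,0,-0.01],"grip":1},{"dr":[0,0,0],"xyz":[0,0,-0.02],"grip":1},{"dr":[0,0,0],"xyz":[0,0,-0.03],"grip":1},{"dr":[0,0,0],"xyz":[0,0,-0.03],"grip":1}]'
```

```text
t: 15.95
eef_pos: [0.4708, -0.3397, 0.0422]
eef_rot: [0.0, 0.998, 0.06, 0.0]
contact_force: [0.3, 1.4, 5.3]
finger_gap: 0.018
finger_force: 58.8
t: 16.35
eef_pos: [0.4707, -0.3398, 0.0508]
eef_rot: [0.0, 0.998, 0.06, 0.0]
contact_force: [1.0, -0.7, -3.8]
finger_gap: 0.0175
finger_force: 58.7
```

```bash
python3 -m crank '[{"dr":[0,0,0],"xyz":[0,0,-0.1],"grip":1},{"dr":[0,0,0],"xyz":[0.01,-0.03,-0.22],"grip":1},{"dr":[0,0,-0.04],"xyz":[0.03,-0.1,-0.32],"grip":1},{"dr":[0,0,-0.07],"xyz":[0.06,-0.2,-0.33],"grip":1},{"dr":[0,0,-0.11],"xyz":[0.09,-0.31,-0.33],"grip":1},{"dr":[0,0,-0.15],"xyz":[0.13,-0.42,-0.33],"grip":1},{"dr":[0,0,-0.19],"xyz":[0.15,-0.52,-0.33],"grip":1},{"dr":[0,0,-0.22],"xyz":[0.168,-0.584,-0.33],"grip":1},{"dr":[0,0,-0.222],"xyz":[0.168,-0.584,-0.33],"grip":1},{"dr":[0,0,-0.222],"xyz":[0.168,-0.584,-0.33],"grip":1}]'; python3 -c "
from h import *
plan([.5285,.0113,.14],86.6)"
```

```text
t: 17.35
eef_pos: [0.4998, -0.1597, 0.1497]
eef_rot: [0.0, 0.918, 0.397, -0.0]
contact_force: [-0.1, 0.0, -3.5]
finger_gap: 0.0174
finger_force: 59.5
xyz [ 0.4812 -0.3201  0.0321] dr [ 0.000e+00  2.000e-04 -2.209e-01] dist 173.64262554345467
```

```bash
python3 -m crank '[{"dr":[0,0,-0.04],"xyz":[0.08,-0.05,0],"grip":1},{"dr":[0,0,-0.08],"xyz":[0.18,-0.12,0.01],"grip":1},{"dr":[0,0,-0.12],"xyz":[0.29,-0.19,0.02],"grip":1},{"dr":[0,0,-0.16],"xyz":[0.4,-0.26,0.03],"grip":1},{"dr":[0,0,-0.2],"xyz":[0.46,-0.306,0.032],"grip":1},{"dr":[0,0,-0.221],"xyz":[0.481,-0.32,0.032],"grip":1},{"dr":[0,0,-0.221],"xyz":[0.481,-0.32,0.032],"grip":1},{"dr":[0,0,-0.221],"xyz":[0.481,-0.32,0.032],"grip":1},{"dr":[0,0,-0.221],"xyz":[0.481,-0.32,0.032],"grip":1}]'; python3 -m crank '[{"dr":[0,0,0],"xyz":[0,0,0.06],"grip":1},{"dr":[0,0,0],"xyz":[0,0,0.15],"grip":1},{"dr":[0,0,0],"xyz":[0,0,0.23],"grip":1},{"dr":[0,0,0],"xyz":[0,0,0.265],"grip":1},{"dr":[0,0,0],"xyz":[0,0,0.265],"grip":1},{"dr":[0,0,0],"xyz":[0,0,0.265],"grip":1}]'; sed -i 's/>50)&(J\[...,2\]<70/>50)\&(J[...,2]<90/' look.py; python3 look.py w8; python3 -c "
from h import *
plan([.5285,.0113,.05],86.6)"
```

```text
t: 18.25
eef_pos: [0.5287, 0.0099, 0.1402]
eef_rot: [0.0, 0.729, 0.685, -0.0]
contact_force: [-0.3, 0.4, -3.9]
finger_gap: 0.0174
finger_force: 59.5
t: 18.85
eef_pos: [0.5294, 0.0106, 0.0614]
eef_rot: [0.001, 0.728, 0.685, 0.0]
contact_force: [-0.2, 0.0, -3.9]
finger_gap: 0.0172
finger_force: 59.5
TCP jig [-124.7    0. ] [0.5294 0.0106 0.0614] [-0.2  0.  -3.9]
-166 block z None None pin top 76.4 ymid -1.4 ext -170.6 -160.0
-154 block z None None pin top 76.5 ymid -1.2 ext -160.0 -148.0
-142 block z None None pin top 76.6 ymid -1.2 ext -148.0 -136.0
-130 block z 46.0 -0.28 pin top 76.8 ymid -1.0 ext -136.0 -124.0
-118 block z 46.0 -0.23 pin top 84.0 ymid -0.0 ext -124.0 -112.0
-106 block z 46.1 -0.26 pin top 76.6 ymid -1.3 ext -112.0 -100.0
-94 block z 46.2 -0.24 pin top 76.7 ymid -1.1 ext -100.0 -88.0
-82 block z 46.1 -0.19 pin top 76.8 ymid -1.1 ext -88.0 -76.0
-70 block z 46.1 -0.19 pin top 76.7 ymid -1.1 ext -76.0 -64.0
-58 block z 46.1 -0.19 pin top 76.6 ymid -1.1 ext -64.0 -56.6
-46 block z 46.2 -0.2 pin top 73.1 ymid -0.1 ext -43.1 -40.0
xyz [ 0.0017 -0.0045  0.0395] dr [ 0.0008  0.     -0.0003] dist 11.930141555414497
```

```bash
python3 -m crank '[{"dr":[0,0,0],"xyz":[0,-0.003,0.015],"grip":1},{"dr":[0,0,0],"xyz":[0,-0.003,0.03],"grip":1},{"dr":[0,0,0],"xyz":[0,-0.003,0.04],"grip":1},{"dr":[0,0,0],"xyz":[0,-0.003,0.04],"grip":1},{"dr":[0,0,0],"xyz":[0,-0.003,0.04],"grip":1}]'; python3 chk.py 2 1 -1 && python3 -m crank '[{"dr":[0,0,0],"xyz":[0,0,0.002],"grip":1},{"dr":[0,0,0],"xyz":[0,0,0.002],"grip":1}]'>/dev/null; python3 chk.py 2 1 -1 && python3 -m crank '[{"dr":[0,0,0],"xyz":[0,0,0.002],"grip":1},{"dr":[0,0,0],"xyz":[0,0,0.002],"grip":1}]'>/dev/null; python3 chk.py 2 1 -1 && python3 -m crank '[{"dr":[0,0,0],"xyz":[0,0,0.002],"grip":1},{"dr":[0,0,0],"xyz":[0,0,0.002],"grip":1}]'>/dev/null; python3 chk.py 2 1 -1 && python3 -m crank '[{"dr":[0,0,0],"xyz":[0,0,0.002],"grip":1},{"dr":[0,0,0],"xyz":[0,0,0.002],"grip":1}]'>/dev/null; python3 chk.py 2 1 -1;python3 look.py w9 | sed -n '1p;4,8p'
```

```text
t: 19.4
eef_pos: [0.5277, 0.0113, 0.0487]
eef_rot: [-0.0, 0.728, 0.686, -0.0]
contact_force: [0.0, -0.5, -3.7]
finger_gap: 0.0175
finger_force: 59.5
19.4 [0.5277 0.0113 0.0487] [ 0.  -0.5 -3.7]
19.4 [0.5277 0.0113 0.0487] [ 0.  -0.5 -3.7]
19.4 [0.5277 0.0113 0.0487] [ 0.  -0.5 -3.7]
19.4 [0.5277 0.0113 0.0487] [ 0.  -0.5 -3.7]
19.4 [0.5277 0.0113 0.0487] [ 0.  -0.5 -3.7]
TCP jig [-124.1    1.8] [0.5277 0.0113 0.0487] [ 0.  -0.5 -3.7]
-142 block z None None pin top 63.9 ymid 0.5 ext -148.0 -136.0
-130 block z None None pin top 64.6 ymid -0.1 ext -136.0 -124.0
-118 block z 46.0 -0.26 pin top 86.5 ymid 0.0 ext -124.0 -112.0
-106 block z 46.1 -0.19 pin top 63.9 ymid 0.5 ext -112.0 -100.0
-94 block z 46.1 -0.22 pin top 63.9 ymid 0.6 ext -100.0 -88.0False
False
False
False
False
```

```bash
sed -i 's/sys.exit(\(.*\))$/sys.exit(int(\1))/' chk.py; python3 -m crank '[{"dr":[0,0,0],"xyz":[0,0.002,0.002],"grip":1},{"dr":[0,0,0],"xyz":[0,0.002,0.002],"grip":1}]'>/dev/null;  python3 chk.py 2 1 -1 && python3 -m crank '[{"dr":[0,0,0],"xyz":[0,0,0.002],"grip":1},{"dr":[0,0,0],"xyz":[0,0,0.002],"grip":1}]'>/dev/null; python3 chk.py 2 1 -1 && python3 -m crank '[{"dr":[0,0,0],"xyz":[0,0,0.002],"grip":1},{"dr":[0,0,0],"xyz":[0,0,0.002],"grip":1}]'>/dev/null; python3 chk.py 2 1 -1 && python3 -m crank '[{"dr":[0,0,0],"xyz":[0,0,0.002],"grip":1},{"dr":[0,0,0],"xyz":[0,0,0.002],"grip":1}]'>/dev/null; python3 chk.py 2 1 -1;python3 look.py w10 | sed -n '1p;4,8p'
```

```text
19.65 [0.5285 0.0112 0.0482] [-0.1 -0.  -3.3]
19.85 [0.5283 0.0112 0.0475] [-0.2  0.3 -4.5]
20.05 [0.5284 0.0112 0.0473] [-0.4  0.1 -0.3]
20.05 [0.5284 0.0112 0.0473] [-0.4  0.1 -0.3]
TCP jig [-124.2    1. ] [0.5284 0.0112 0.0473] [-0.4  0.1 -0.3]
-142 block z None None pin top 62.5 ymid -0.2 ext -148.0 -136.0
-130 block z None None pin top 63.3 ymid -0.9 ext -136.0 -124.0
-118 block z 46.0 -0.15 pin top 85.4 ymid -0.0 ext -124.0 -112.0
-106 block z 46.1 -0.2 pin top 62.6 ymid -0.2 ext -112.0 -100.0
-94 block z 46.1 -0.18 pin top 62.5 ymid -0.2 ext -100.0 -88.0
```

Pin seated in the groove: its top is 16.4 mm above the block against 16 nominal, and it is centred. I'm pressing it home a touch, then releasing and rising.

```bash
python3 -m crank '[{"dr":[0,0,0],"xyz":[0,0,0.0015],"grip":1},{"dr":[0,0,0],"xyz":[0,0,0.0015],"grip":1}]'; python3 -m crank '[{"dr":[0,0,0],"xyz":[0,0,0],"grip":0.5},{"dr":[0,0,0],"xyz":[0,0,0],"grip":0.4},{"dr":[0,0,0],"xyz":[0,0,0],"grip":0.3},{"dr":[0,0,0],"xyz":[0,0,0],"grip":0.3},{"dr":[0,0,0],"xyz":[0,0,-0.02],"grip":0.3},{"dr":[0,0,0],"xyz":[0,0,-0.07],"grip":0.3},{"dr":[0,0,0],"xyz":[0,0,-0.18],"grip":0.3},{"dr":[0,0,0],"xyz":[-0.12,0,-0.26],"grip":1},{"dr":[0,0,0],"xyz":[-0.25,0,-0.26],"grip":1},{"dr":[0,0,0],"xyz":[-0.31,0,-0.26],"grip":1},{"dr":[0,0,0],"xyz":[-0.31,0,-0.26],"grip":1},{"dr":[0,0,0],"xyz":[-0.31,0,-0.26],"grip":1}]'; sed -i 's/range(-190/range(-202/' look.py; python3 look.py w11
```

```text
t: 20.3
eef_pos: [0.5284, 0.0112, 0.0472]
eef_rot: [0.0, 0.728, 0.686, 0.0]
contact_force: [-2.1, 0.3, 5.3]
finger_gap: 0.0172
finger_force: 60.5
t: 21.5
eef_pos: [0.5226, -0.0815, 0.1247]
eef_rot: [-0.0, 0.728, 0.685, 0.0]
contact_force: [0.4, 0.0, 0.4]
finger_gap: 0.0002
finger_force: 0.0
TCP jig [-217.1    1.3] [ 0.5226 -0.0815  0.1247] [0.4 0.  0.4]
-190 block z None None pin top 62.5 ymid -0.1 ext -196.0 -184.0
-178 block z None None pin top 62.6 ymid -0.1 ext -184.0 -172.0
-166 block z 46.2 -0.23 pin top 62.6 ymid -0.5 ext -172.0 -160.0
-154 block z 46.2 -0.5 pin top 62.5 ymid -0.5 ext -160.0 -148.1
-142 block z 46.2 -0.2 pin top 62.6 ymid -0.2 ext -147.8 -136.1
-130 block z 46.2 -0.45 pin top 62.6 ymid -0.2 ext -136.0 -124.1
-118 block z 46.2 -0.26 pin top 62.8 ymid -0.5 ext -123.9 -112.0
-106 block z 46.2 -0.37 pin top 62.7 ymid -0.3 ext -112.0 -100.0
-94 block z 46.2 -0.33 pin top 62.8 ymid -0.3 ext -100.0 -88.0
-82 block z 46.3 -0.32 pin top 62.8 ymid -0.3 ext -88.0 -76.1
```

View pics/w11.png

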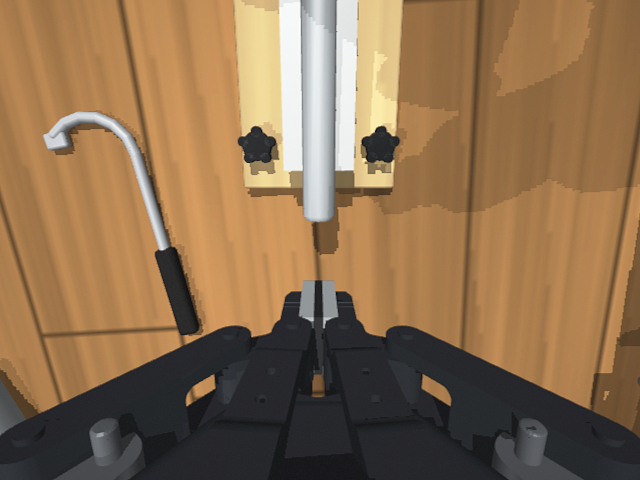

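The pin lies straight in the groove, its tail at (318,218), with the shut fingers behind it at (318,285). I'll descend behind the tail and approach.

Run:
```python
from h import *
X,p=cloud("pics/w11.npz");j=np.load('jig.npz');J=X.copy();J[...,:2]=(X[...,:2]-j['o'])@j['R'];J*=1e3
m=(abs(J[...,1])<4)&(J[...,2]>54)&(J[...,2]<66)&(J[...,0]<-150)&(J[...,0]>-210);print('tail top edge x',np.sort(J[m][:,0])[:6].round(1))
o,R=j['o'],j['R'];w=o+R@np.array([-.219,.001]);plan([*w,.048],86.6)
```

```text
tail top edge x [-196.  -196.  -195.9 -195.9 -195.9 -195.7]
xyz [-0.0084  0.0014  0.255 ] dr [-0.0001 -0.0003 -0.0001] dist 76.54669264837938
```

```bash
python3 -m crank '[{"dr":[0,0,0],"xyz":[-0.008,0.001,0.08],"grip":1},{"dr":[0,0,0],"xyz":[-0.008,0.001,0.18],"grip":1},{"dr":[0,0,0],"xyz":[-0.008,0.001,0.24],"grip":1},{"dr":[0,0,0],"xyz":[-0.008,0.001,0.255],"grip":1},{"dr":[0,0,0],"xyz":[-0.008,0.001,0.255],"grip":1},{"dr":[0,0,0],"xyz":[-0.008,0.001,0.255],"grip":1}]'; python3 -c "
from h import *
j=np.load('jig.npz');o,R=j['o'],j['R']
plan([*(o+R@np.array([-.205,.001])),.048],86.6)"
```

```text
t: 22.15
eef_pos: [0.5238, -0.0837, 0.0488]
eef_rot: [0.001, 0.728, 0.686, 0.001]
contact_force: [0.8, -0.3, 1.0]
finger_gap: 0.0001
finger_force: 0.0
xyz [ 0.0472 -0.0031  0.0027] dr [0.0005 0.     0.0002] dist 14.206308326559622
```

```bash
python3 -m crank '[{"dr":[0,0,0],"xyz":[0.015,-0.003,0.003],"grip":1},{"dr":[0,0,0],"xyz":[0.025,-0.003,0.003],"grip":1},{"dr":[0,0,0],"xyz":[0.03,-0.003,0.003],"grip":1},{"dr":[0,0,0],"xyz":[0.03,-0.003,0.003],"grip":1}]'>/dev/null; python3 chk.py 1 -1 1.8 && python3 -m crank '[{"dr":[0,0,0],"xyz":[0.005,0,0],"grip":1},{"dr":[0,0,0],"xyz":[0.01,0,0],"grip":1}]'>/dev/null; python3 chk.py 1 -1 1.8 && python3 -m crank '[{"dr":[0,0,0],"xyz":[0.005,0,0],"grip":1},{"dr":[0,0,0],"xyz":[0.01,0,0],"grip":1}]' >/dev/null; python3 chk.py 1 -1 1.8; python3 -c "
from h import *
from cell import state
j=np.load('jig.npz');s=state();print(((np.array(s['eef_pos'])[:2]-j['o'])@j['R']*1e3).round(1))"
```

```text
22.55 [ 0.5227 -0.0747  0.0475] [-0.3  0.5 -0.7]
22.75 [ 0.5228 -0.072   0.0472] [-0.6 -0.3  0.3]
22.95 [ 0.5229 -0.0698  0.0471] [-0.4 -3.9  0.9]
[-205.4    1.8]
```

```bash
python3 -m crank '[{"dr":[0,0,0],"xyz":[0.01,0.001,-0.002],"grip":1},{"dr":[0,0,0],"xyz":[0.02,0.002,-0.002],"grip":1},{"dr":[0,0,0],"xyz":[0.03,0.002,-0.002],"grip":1},{"dr":[0,0,0],"xyz":[0.04,0.002,-0.002],"grip":1},{"dr":[0,0,0],"xyz":[0.05,0.002,-0.002],"grip":1},{"dr":[0,0,0],"xyz":[0.06,0.002,-0.002],"grip":1},{"dr":[0,0,0],"xyz":[0.07,0.002,-0.002],"grip":1},{"dr":[0,0,0],"xyz":[0.08,0.002,-0.002],"grip":1}]'; python3 -m crank '[{"dr":[0,0,0],"xyz":[0.01,0,0],"grip":1},{"dr":[0,0,0],"xyz":[0.02,0,0],"grip":1},{"dr":[0,0,0],"xyz":[0.03,0,0],"grip":1},{"dr":[0,0,0],"xyz":[0.04,0,0],"grip":1}]';  python3 look.py w12 | sed -n '1p;7,10p'
```

```text
t: 23.75
eef_pos: [0.5248, -0.0449, 0.0477]
eef_rot: [-0.0, 0.728, 0.686, -0.0]
contact_force: [-1.6, -4.0, -0.8]
finger_gap: -0.0003
finger_force: 1.6
t: 24.15
eef_pos: [0.5256, -0.0356, 0.0479]
eef_rot: [0.002, 0.727, 0.687, -0.002]
contact_force: [-3.1, -11.7, 1.2]
finger_gap: 0.0001
finger_force: 5.4
TCP jig [-171.1    1.1] [ 0.5256 -0.0356  0.0479] [ -3.1 -11.7   1.2]
-106 block z 46.1 -0.18 pin top 62.8 ymid -0.4 ext -112.0 -100.0
-94 block z 46.2 -0.19 pin top 62.9 ymid -0.5 ext -100.0 -88.0
-82 block z 46.2 -0.16 pin top 62.9 ymid -0.3 ext -88.0 -76.0
-70 block z 46.2 -0.2 pin top 62.9 ymid -0.3 ext -76.0 -64.0
```

```bash
python3 -m crank '[{"dr":[0,0,0],"xyz":[0.008,0,0],"grip":1},{"dr":[0,0,0],"xyz":[0.016,0,0],"grip":1},{"dr":[0,0,0],"xyz":[0.024,0,0],"grip":1},{"dr":[0,0,0],"xyz":[0.032,0,0],"grip":1},{"dr":[0,0,0],"xyz":[0.04,0,0],"grip":1}]'; python3 chk.py 1 -1 18 && python3 -m crank '[{"dr":[0,0,0],"xyz":[0.01,0,0],"grip":1},{"dr":[0,0,0],"xyz":[0.02,0,0],"grip":1},{"dr":[0,0,0],"xyz":[0.03,0,0],"grip":1},{"dr":[0,0,0],"xyz":[0.04,0,0],"grip":1},{"dr":[0,0,0],"xyz":[0.05,0,0],"grip":1},{"dr":[0,0,0],"xyz":[0.06,0,0],"grip":1},{"dr":[0,0,0],"xyz":[0.07,0,0],"grip":1},{"dr":[0,0,0],"xyz":[0.08,0,0],"grip":1},{"dr":[0,0,0],"xyz":[0.09,0,0],"grip":1},{"dr":[0,0,0],"xyz":[0.1,0,0],"grip":1}]'; python3 look.py w13
```

```text
t: 24.7
eef_pos: [0.5262, -0.0224, 0.0478]
eef_rot: [0.001, 0.727, 0.686, -0.001]
contact_force: [-2.7, -7.3, 0.6]
finger_gap: -0.0001
finger_force: 3.9
24.7 [ 0.5262 -0.0224  0.0478] [-2.7 -7.3  0.6]
t: 25.7
eef_pos: [0.5278, 0.0078, 0.0476]
eef_rot: [0.0, 0.727, 0.686, -0.001]
contact_force: [-2.4, -8.0, -0.7]
finger_gap: -0.0001
finger_force: 3.5
TCP jig [-127.6    1.5] [0.5278 0.0078 0.0476] [-2.4 -8.  -0.7]
-118 block z 46.1 -0.23 pin top 86.0 ymid -0.2 ext -122.2 -112.0
-106 block z 46.1 -0.2 pin top 62.7 ymid -0.4 ext -112.0 -100.0
-94 block z 46.1 -0.2 pin top 62.7 ymid -0.4 ext -100.0 -88.0
-82 block z 46.1 -0.17 pin top 62.7 ymid -0.2 ext -88.0 -76.0
-70 block z 46.2 -0.2 pin top 62.7 ymid -0.4 ext -76.0 -64.2
-58 block z 46.2 -0.19 pin top 62.7 ymid -0.2 ext -64.0 -52.0
-46 block z 46.2 -0.15 pin top 75.0 ymid -0.2 ext -52.0 -40.0
```

```bash
python3 -m crank '[{"dr":[0,0,0],"xyz":[0.01,0.001,0],"grip":1},{"dr":[0,0,0],"xyz":[0.02,0.001,0],"grip":1},{"dr":[0,0,0],"xyz":[0.03,0.001,0],"grip":1},{"dr":[0,0,0],"xyz":[0.04,0.001,0],"grip":1},{"dr":[0,0,0],"xyz":[0.05,0.001,0],"grip":1},{"dr":[0,0,0],"xyz":[0.06,0.001,0],"grip":1},{"dr":[0,0,0],"xyz":[0.07,0.001,0],"grip":1},{"dr":[0,0,0],"xyz":[0.08,0.001,0],"grip":1},{"dr":[0,0,0],"xyz":[0.09,0.001,0],"grip":1},{"dr":[0,0,0],"xyz":[0.1,0.001,0],"grip":1}]'>/dev/null;  python3 chk.py 1 -1 13 && python3 -m crank '[{"dr":[0,0,0],"xyz":[0.008,0,0],"grip":1},{"dr":[0,0,0],"xyz":[0.016,0,0],"grip":1},{"dr":[0,0,0],"xyz":[0.024,0,0],"grip":1},{"dr":[0,0,0],"xyz":[0.03,0,0],"grip":1},{"dr":[0,0,0],"xyz":[0.036,0,0],"grip":1},{"dr":[0,0,0],"xyz":[0.04,0,0],"grip":1},{"dr":[0,0,0],"xyz":[0.043,0,0],"grip":1}]'; python3 look.py w14|head -1
python3 - <<'E'
from h import *
import cv2
from cell import *
X,p=cloud("pics/w14.npz");j=np.load('jig.npz');J=X.copy();J[...,:2]=(X[...,:2]-j['o'])@j['R'];J*=1e3
q=J[(J[...,0]>55)&(J[...,0]<118)&(abs(J[...,1])<4)&(J[...,2]>50)&(J[...,2]<66)]
h,e=np.histogram(q[:,0],np.arange(54,120,2));print([(int(a),int(b)) for a,b in zip(e,h)])
for a,b in zip(e,h):
    if b: print(int(a),np.percentile(q[(q[:,0]>=a)&(q[:,0]<a+2)][:,2],90).round(1),end='; ')
cv2.imwrite("pics/w14c.png",cv2.resize(p[0:240,220:420,::-1],None,fx=2.5,fy=2.5))
E
```

```text
26.75 [0.5294 0.0379 0.0474] [-1.9 -7.7 -1.5]
t: 27.45
eef_pos: [0.5301, 0.0507, 0.0474]
eef_rot: [0.0, 0.727, 0.686, -0.001]
contact_force: [-2.0, -6.5, -1.0]
finger_gap: 0.0002
finger_force: 3.5
TCP jig [-84.6   1.7] [0.5301 0.0507 0.0474] [-2.  -6.5 -1. ]
[(54, 0), (56, 0), (58, 0), (60, 0), (62, 0), (64, 0), (66, 0), (68, 0), (70, 0), (72, 0), (74, 0), (76, 0), (78, 0), (80, 0), (82, 0), (84, 0), (86, 0), (88, 0), (90, 0), (92, 0), (94, 0), (96, 0), (98, 0), (100, 0), (102, 0), (104, 0), (106, 0), (108, 0), (110, 0), (112, 0), (114, 0), (116, 0)]
```

View pics/w14c.png

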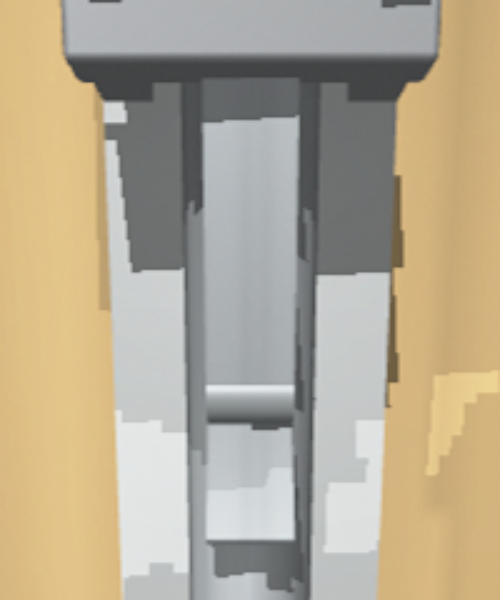

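The view shows the pin under the hold-down (tip edge at (250,540), crest at (250,400)) and passing beneath the bridge. The stop is out of sight, so I'll feel for it in 0.6 mm guarded steps.

```bash
exec 2>&1
python3 -m crank '[{"dr":[0,0,0],"xyz":[0.002,0,0],"grip":1},{"dr":[0,0,0],"xyz":[0.004,0,0],"grip":1}]'>/dev/null; python3 chk.py 1 -1 11 || exit
python3 -m crank '[{"dr":[0,0,0],"xyz":[0.002,0,0],"grip":1},{"dr":[0,0,0],"xyz":[0.004,0,0],"grip":1}]'>/dev/null; python3 chk.py 1 -1 11 || exit
python3 -m crank '[{"dr":[0,0,0],"xyz":[0.002,0,0],"grip":1},{"dr":[0,0,0],"xyz":[0.004,0,0],"grip":1}]'>/dev/null; python3 chk.py 1 -1 11 || exit
python3 -m crank '[{"dr":[0,0,0],"xyz":[0.002,0,0],"grip":1},{"dr":[0,0,0],"xyz":[0.004,0,0],"grip":1}]'>/dev/null; python3 chk.py 1 -1 11 || exit
python3 -m crank '[{"dr":[0,0,0],"xyz":[0.002,0,0],"grip":1},{"dr":[0,0,0],"xyz":[0.004,0,0],"grip":1}]'>/dev/null; python3 chk.py 1 -1 11 || exit
python3 -m crank '[{"dr":[0,0,0],"xyz":[0.002,0,0],"grip":1},{"dr":[0,0,0],"xyz":[0.004,0,0],"grip":1}]'>/dev/null; python3 chk.py 1 -1 11 || exit
python3 -m crank '[{"dr":[0,0,0],"xyz":[0.002,0,0],"grip":1},{"dr":[0,0,0],"xyz":[0.004,0,0],"grip":1}]'>/dev/null; python3 chk.py 1 -1 11 || exit
python3 -m crank '[{"dr":[0,0,0],"xyz":[0.002,0,0],"grip":1},{"dr":[0,0,0],"xyz":[0.004,0,0],"grip":1}]'>/dev/null; python3 chk.py 1 -1 11 || exit
```

```text
27.7 [0.5302 0.0519 0.0474] [-1.8 -6.6 -1.4]
27.9 [0.5303 0.0531 0.0474] [-1.8 -5.9 -0.9]
28.1 [0.5303 0.0543 0.0474] [-3.  -7.4 -1. ]
28.3 [0.5304 0.0554 0.0474] [-1.5 -5.8 -1. ]
28.5 [0.5305 0.0566 0.0474] [-1.6 -6.8 -0.3]
28.7 [0.5306 0.0578 0.0474] [-2.8 -7.8 -0.3]
28.9 [0.5306 0.059  0.0474] [-1.3 -6.9 -0.5]
29.1 [0.5307 0.0602 0.0474] [-2.2 -7.1 -1.2]
```

```bash
exec 2>&1
python3 -m crank '[{"dr":[0,0,0],"xyz":[0.001,0,0],"grip":1},{"dr":[0,0,0],"xyz":[0.002,0,0],"grip":1}]'>/dev/null; python3 chk.py 1 -1 9.5 || exit
python3 -m crank '[{"dr":[0,0,0],"xyz":[0.001,0,0],"grip":1},{"dr":[0,0,0],"xyz":[0.002,0,0],"grip":1}]'>/dev/null; python3 chk.py 1 -1 9.5 || exit
python3 -m crank '[{"dr":[0,0,0],"xyz":[0.001,0,0],"grip":1},{"dr":[0,0,0],"xyz":[0.002,0,0],"grip":1}]'>/dev/null; python3 chk.py 1 -1 9.5 || exit
python3 -m crank '[{"dr":[0,0,0],"xyz":[0.001,0,0],"grip":1},{"dr":[0,0,0],"xyz":[0.002,0,0],"grip":1}]'>/dev/null; python3 chk.py 1 -1 9.5 || exit
python3 -m crank '[{"dr":[0,0,0],"xyz":[0.001,0,0],"grip":1},{"dr":[0,0,0],"xyz":[0.002,0,0],"grip":1}]'>/dev/null; python3 chk.py 1 -1 9.5 || exit
python3 -m crank '[{"dr":[0,0,0],"xyz":[0.001,0,0],"grip":1},{"dr":[0,0,0],"xyz":[0.002,0,0],"grip":1}]'>/dev/null; python3 chk.py 1 -1 9.5 || exit
python3 -m crank '[{"dr":[0,0,0],"xyz":[0.001,0,0],"grip":1},{"dr":[0,0,0],"xyz":[0.002,0,0],"grip":1}]'>/dev/null; python3 chk.py 1 -1 9.5 || exit
python3 -m crank '[{"dr":[0,0,0],"xyz":[0.001,0,0],"grip":1},{"dr":[0,0,0],"xyz":[0.002,0,0],"grip":1}]'>/dev/null; python3 chk.py 1 -1 9.5 || exit
python3 -m crank '[{"dr":[0,0,0],"xyz":[0.001,0,0],"grip":1},{"dr":[0,0,0],"xyz":[0.002,0,0],"grip":1}]'>/dev/null; python3 chk.py 1 -1 9.5 || exit
python3 -m crank '[{"dr":[0,0,0],"xyz":[0.001,0,0],"grip":1},{"dr":[0,0,0],"xyz":[0.002,0,0],"grip":1}]'>/dev/null; python3 chk.py 1 -1 9.5 || exit
```

```text
29.3 [0.5307 0.0608 0.0474] [-1.9 -6.5 -0.8]
29.5 [0.5308 0.0614 0.0474] [-1.3 -6.9 -0.7]
29.7 [0.5308 0.062  0.0474] [-1.4 -6.6 -0.8]
29.9 [0.5308 0.0626 0.0474] [-1.5 -7.  -0.8]
30.1 [0.5308 0.0632 0.0474] [-2.8 -7.2 -0. ]
30.3 [0.5309 0.0638 0.0474] [-1.5 -7.3 -0.5]
30.5 [0.5309 0.0644 0.0474] [-2.8 -6.4 -0.5]
30.7 [0.531  0.065  0.0474] [-1.7 -7.1 -0.3]
30.9 [0.531  0.0656 0.0474] [-1.1 -7.4 -1.1]
31.1 [0.531  0.0662 0.0474] [-1.4 -7.6 -0.8]
```

```bash
exec 2>&1
python3 -m crank '[{"dr":[0,0,0],"xyz":[0.001,0,0],"grip":1},{"dr":[0,0,0],"xyz":[0.002,0,0],"grip":1}]'>/dev/null; python3 chk.py 1 -1 9.5 || exit
python3 -m crank '[{"dr":[0,0,0],"xyz":[0.001,0,0],"grip":1},{"dr":[0,0,0],"xyz":[0.002,0,0],"grip":1}]'>/dev/null; python3 chk.py 1 -1 9.5 || exit
python3 -m crank '[{"dr":[0,0,0],"xyz":[0.001,0,0],"grip":1},{"dr":[0,0,0],"xyz":[0.002,0,0],"grip":1}]'>/dev/null; python3 chk.py 1 -1 9.5 || exit
python3 -m crank '[{"dr":[0,0,0],"xyz":[0.001,0,0],"grip":1},{"dr":[0,0,0],"xyz":[0.002,0,0],"grip":1}]'>/dev/null; python3 chk.py 1 -1 9.5 || exit
python3 -m crank '[{"dr":[0,0,0],"xyz":[0.001,0,0],"grip":1},{"dr":[0,0,0],"xyz":[0.002,0,0],"grip":1}]'>/dev/null; python3 chk.py 1 -1 9.5 || exit
python3 -m crank '[{"dr":[0,0,0],"xyz":[0.001,0,0],"grip":1},{"dr":[0,0,0],"xyz":[0.002,0,0],"grip":1}]'>/dev/null; python3 chk.py 1 -1 9.5 || exit
python3 -m crank '[{"dr":[0,0,0],"xyz":[0.001,0,0],"grip":1},{"dr":[0,0,0],"xyz":[0.002,0,0],"grip":1}]'>/dev/null; python3 chk.py 1 -1 9.5 || exit
python3 -m crank '[{"dr":[0,0,0],"xyz":[0.001,0,0],"grip":1},{"dr":[0,0,0],"xyz":[0.002,0,0],"grip":1}]'>/dev/null; python3 chk.py 1 -1 9.5 || exit
python3 -m crank '[{"dr":[0,0,0],"xyz":[0.001,0,0],"grip":1},{"dr":[0,0,0],"xyz":[0.002,0,0],"grip":1}]'>/dev/null; python3 chk.py 1 -1 9.5 || exit
python3 -m crank '[{"dr":[0,0,0],"xyz":[0.001,0,0],"grip":1},{"dr":[0,0,0],"xyz":[0.002,0,0],"grip":1}]'>/dev/null; python3 chk.py 1 -1 9.5 || exit
```

```text
31.3 [0.5311 0.0668 0.0474] [-1.4 -6.8 -0.5]
31.5 [0.5311 0.0671 0.0474] [-1.7 -9.6 -0.8]
```

```bash
python3 chk.py 1 -1 20; python3 -m crank '[{"dr":[0,0,0],"xyz":[0.001,0,0],"grip":1}]'>/dev/null; python3 chk.py 1 -1 20; python3 -m crank '[{"dr":[0,0,0],"xyz":[0,0,0],"grip":1}]'>/dev/null; python3 chk.py 1 -1 20
```

```text
31.5 [0.5311 0.0671 0.0474] [-1.7 -9.6 -0.8]
31.6 [0.5311 0.0671 0.0474] [-1.8 -9.7 -0. ]
31.7 [0.5311 0.0671 0.0474] [-1.9 -8.2 -1.4]
```

```bash
python3 -m crank '[{"dr":[0,0,0],"xyz":[0.001,0,0],"grip":1},{"dr":[0,0,0],"xyz":[0.001,0,0],"grip":1}]'>/dev/null; python3 chk.py 1 -1 11.5 && python3 -m crank '[{"dr":[0,0,0],"xyz":[0.001,0,0],"grip":1},{"dr":[0,0,0],"xyz":[0.001,0,0],"grip":1}]'>/dev/null; python3 chk.py 1 -1 11.5 && python3 -m crank '[{"dr":[0,0,0],"xyz":[0.001,0,0],"grip":1},{"dr":[0,0,0],"xyz":[0.001,0,0],"grip":1}]'>/dev/null; python3 chk.py 1 -1 11.5
```

```text
31.9 [0.5311 0.0671 0.0474] [-1.8 -9.7 -0.8]
32.1 [0.5311 0.0671 0.0474] [ -2.9 -10.8  -0.2]
32.3 [0.5311 0.0671 0.0475] [ -2.4 -11.2  -0. ]
```

The pin no longer moves (y stays at 0.0671) while the force rises from about 7 N to 11 N. It is bearing on the stop at a few newtons. I'm backing straight off, then up.

```bash
python3 -m crank '[{"dr":[0,0,0],"xyz":[-0.005,0,0],"grip":1},{"dr":[0,0,0],"xyz":[-0.02,0,0],"grip":1},{"dr":[0,0,0],"xyz":[-0.06,0,0],"grip":1},{"dr":[0,0,0],"xyz":[-0.12,0,0],"grip":1},{"dr":[0,0,0],"xyz":[-0.15,0,-0.1],"grip":1},{"dr":[0,0,0],"xyz":[-0.18,0,-0.25],"grip":1},{"dr":[0,0,0],"xyz":[-0.2,0,-0.4],"grip":1},{"dr":[0,0,0],"xyz":[-0.2,0,-0.5],"grip":1},{"dr":[0,0,0],"xyz":[-0.2,0,-0.5],"grip":1},{"dr":[0,0,0],"xyz":[-0.2,0,-0.5],"grip":1}]'
python3 - <<'E'
from cell import *
import cv2
from h import *
for n in("wrist","scene"):
    ci=camera_info(n);p,d=get_image(n);np.savez(f"pics/{n}f.npz",p=p,d=d,**ci)
    if n=="wrist":a=cv2.resize(p[0:240,200:440,::-1],(400,400),interpolation=cv2.INTER_CUBIC)
    else:b=cv2.resize(p[190:310,310:460,::-1],(400,400),interpolation=cv2.INTER_CUBIC)
    X,_=cloud(f"pics/{n}f.npz");j=np.load('jig.npz');J=X.copy();J[...,:2]=(X[...,:2]-j['o'])@j['R'];J*=1e3
    q=J[(abs(J[...,1])<5)&(J[...,2]>50)&(J[...,2]<66)&(J[...,0]>-100)&(J[...,0]<-42)];print(n,'tail',np.sort(q[:,0])[:5].round(1),'top',np.percentile(q[:,2],90).round(1))
    q=J[(abs(J[...,1])<4)&(J[...,2]>53)&(J[...,2]<66)&(J[...,0]>52)&(J[...,0]<118)]
    h,e=np.histogram(q[:,0],np.arange(52,120,3))
    print([(int(x),int(c),np.percentile(q[(q[:,0]>=x)&(q[:,0]<x+3)][:,2],80).round(1) if c else 0) for x,c in zip(e,h)])
cv2.imwrite("pics/final.png",np.hstack([a,b]))
E
```

```text
t: 33.3
eef_pos: [0.5289, 0.0096, 0.1984]
eef_rot: [0.001, 0.728, 0.686, 0.001]
contact_force: [-0.0, 0.6, -1.2]
finger_gap: 0.0001
finger_force: 0.0
wrist tail [-57.6 -57.6 -57.6 -57.6 -57.6] top 62.6
[(52, 0, 0), (55, 0, 0), (58, 0, 0), (61, 0, 0), (64, 0, 0), (67, 0, 0), (70, 0, 0), (73, 0, 0), (76, 0, 0), (79, 0, 0), (82, 0, 0), (85, 0, 0), (88, 0, 0), (91, 0, 0), (94, 0, 0), (97, 0, 0), (100, 0, 0), (103, 0, 0), (106, 0, 0), (109, 0, 0), (112, 0, 0), (115, 0, 0)]
scene tail [-59.1 -58.7 -58.  -57.2 -57.2] top 62.9
[(52, 0, 0), (55, 0, 0), (58, 2, np.float64(65.2)), (61, 1, np.float64(63.3)), (64, 4, np.float64(62.6)), (67, 4, np.float64(62.5)), (70, 5, np.float64(64.2)), (73, 2, np.float64(60.8)), (76, 4, np.float64(61.4)), (79, 2, np.float64(60.1)), (82, 2, np.float64(60.7)), (85, 4, np.float64(56.6)), (88, 1, np.float64(58.0)), (91, 5, np.float64(58.8)), (94, 3, np.float64(56.6)), (97, 2, np.float64(57.3)), (100, 5, np.float64(58.8)), (103, 5, np.float64(59.2)), (106, 1, np.float64(60.0)), (109, 3, np.float64(57.5)), (112, 5, np.float64(60.3)), (115, 3, np.float64(57.6))]
```

View pics/final.png

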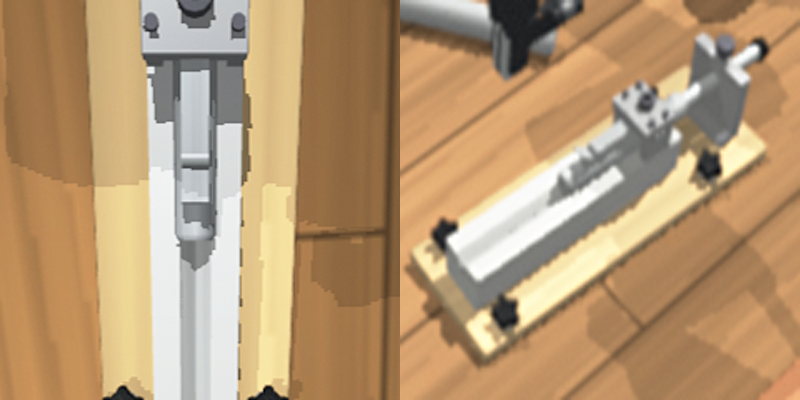

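The pin's tail is at (195,238) in the left panel, jig x -57.6, so its front is at 82.4, matching the stop measured at 82. In the right panel the pin and stop rod are continuous at about (690,97). I'm handing in.

```bash
python3 -c "
from cell import *
print(hand_in())"
```

```text
the job is handed in; nothing more can be done
None
```

I laid the pin in the groove and pushed it under the hold-down and bush until it bore on the end stop, then released it there and handed the job in; the first grip was too low, so I took the pin back to its rest once and regripped it.

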